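# Tighten the recessed nut in the tilting machine head

### The job

Take the longest of the three T-handled socket keys from the wooden block, push it fully home on the square nut at the bottom of the leaning bore, and turn the nut clockwise until it is tight against its stop. Then draw the key out, stand it back in its pocket in the block and let go; leave the other keys and everything else on the bench where they are.

Things in the scene. Friction and masses are not known exactly. Their poses are not given: they have to be found in the camera images.
- head: Fixed grey machine head: 170 x 150 mm foot plate (origin under it, 10 mm to the robot's side of its middle), two 87 mm high cheeks, between them a barrel 100 mm in diameter and 115 mm long leaning 25 degrees towards its -x (robot's) side. Behind it, 75 mm along +x, a 30 mm square post (y +50 mm) with an aluminium cross bar 260 to 300 mm up (y -110 to +75): enter the bore along its axis from the robot's side.
- bore_mouth (a point): Centre of the open mouth of the bore in the leaning grey barrel (bright steel ring round it), about 145 mm above the table. z points out of the bore along its axis, 25 degrees from vertical; x and y lie across it (y level, y axis that of the head). The bore is 50 mm in diameter, 100 mm deep.
- nut_seat (a point): Centre of the flat bottom of the bore, 100 mm below bore_mouth along the axis, same axes as bore_mouth. The key is home when the end face of its socket lies here.
- nut_head (a point): Centre of the top of the square steel nut at the bottom of the bore (22 mm across flats, 20 mm tall, the upper 8 mm tapering to 12 mm square). It turns with the nut: z out of the bore, x and y square to the nut's flats.
- clamp_nut (a joint): Angle of the nut in rad: grows as it is tightened (clockwise, looking down into the bore). At 0 its flats are square to bore_mouth's x and y. It starts between 0 and 0.45, turns against a steady friction of about 0.2 N m, stays where it is left, and meets its stop, fully tight, at 1.2. The socket has about 0.15 rad of play either way on it.
- long_key_grip (a point): Centre of the T-bar of the long socket key, the longest of three upright steel T-handled keys in a wooden block; its bar stands clear above the other two. Key 176 mm long, 0.3 to 0.55 kg. z up along the key, x along the T-bar. T-bar 100 mm long (x), 16 mm thick (y), 26 mm high (z). Below it a round shaft 16 mm thick, then the square box socket (see long_key_foot).
- long_key_foot (a point): Centre of the end face of the long key's socket, on its axis, 163 mm below long_key_grip; same axes. The lowest 60 mm of the key is a square socket 33 mm wide outside, its flats square to the T-bar, with a 25 mm square recess 26 mm deep in its end that fits over the nut with 1.5 mm clearance a side, in any of four quarter-turns.
- short_key_grip (a point): Centre of the T-bar of the short socket key (126 mm long overall, T-bar 100 mm, 33 mm square socket; too short for this job). Same axes as the long key; point 113 mm above its foot.
- small_key_grip (a point): Centre of the T-bar of the small socket key (136 mm long overall, T-bar 85 mm, 26 mm square socket; too small for this nut). Same axes; point 123 mm above its foot.
- rack: Fixed wooden key block 75 (x) x 210 (y) x 75 mm high, origin at the centre of its underside. Three square pockets 45 mm wide, 65 mm deep, along its y axis at -66, 0, +66 mm; one key in each, which in which varies. Keys stand on the pocket floor 10 mm above the table, T-bars along the block's x within 0.3 rad. Return a key with its socket square to the pocket (6 mm clearance a side).
- glue: White glue bottle standing on the table between head and block, 54 mm diameter, 150 mm tall; origin at the centre of its underside.
- cutter: Steel cutter disc lying flat, 120 mm across, 20 mm high; origin at the centre of its underside.
- batten: Planed wooden batten 40 x 180 x 28 mm high lying along its y axis; origin at the centre of its underside.
- offcut: Wooden offcut 70 x 45 x 30 mm high; origin at the centre of its underside.
- spare_knob: Black star knob 45 mm across, 44 mm high; origin at the centre of its underside.
- brush: Bench brush 200 mm long (x), 20 mm high; origin at its middle on the underside.
- push_block: Wooden push block 170 x 60 mm with a bow handle, 65 mm high; origin at the centre of its underside.
Mind the look-alikes: they are no part of the job. What is shaped like the part that bears long_key_grip but pink is not meant. What is shaped like the rack but blue is not meant.

How it is judged (in metres and radians):
On the way, in this order (a step that is already met when the one before it is completed fails the run):
1. the long key's socket is fully home on the nut, at the bottom of the bore (z of long_key_foot in the frame of nut_seat below 0.008 m and distance between long_key_foot and nut_seat below 0.012 m), for 0.1 s.
2. the nut is tight, turned with the long key home on it (all of step 1 and value of joint clamp_nut above 1.05 rad), for 0.1 s.
At the end, for the whole second after the job is handed in: The nut is tight (joint clamp_nut above 1.05 rad) and the long key stands released and at rest in a pocket of the block: socket end less than 30 mm above the block's underside, within 30 mm of the row's centre line and 100 mm of the block's centre along it, leaning less than 0.3 rad (value of joint clamp_nut above 1.05 rad and z of long_key_foot in the frame of rack below 0.03 m and x of long_key_foot in the frame of rack between -0.03 and 0.03 m and y of long_key_foot in the frame of rack between -0.1 and 0.1 m and angle between long_key_grip's own z axis and vertical below 0.3 rad and linear speed of long_key below 0.03 m/s); the robot touches nothing.
It fails at once if another key was pulled out of the block (moved more than 45 mm) (distance of any of short_key_grip, small_key_grip from where it was at the start of the episode above 0.045 m).
It fails at once if a bystander was shifted more than 30 mm (distance of any of glue, cutter, batten, offcut, spare_knob, brush, push_block from where it was at the start of the episode above 0.03 m).
It also fails if it takes over 58 s, if anything falls off the work surface, if the arm or the gripper's body presses on something with over 40 N, if the wrist force passes 120 N, or if a joint passes its speed limit or range.

### The arm

A 6-joint arm with a two-finger parallel gripper is mounted at the origin on the work surface. World frame = base frame: x ahead of the robot, y to its left, z up, the work surface at z = 0. Lengths are in mm, angles in rad, forces in N, time in s.
With the tool pointing down it reaches from about 250 to 800 mm from the base axis. Payload 8.5 kg.
Tool frame: the origin (TCP) lies on the centre line of the jaws, within the pads' length; the fingertips stand 25 mm ahead of it and the grasp point (between the pads) lies 6 mm ahead of it; z points along the fingers, y is the line along which they close (so a half turn about z gives the same grasp; the last joint's range is limited). The gripper opens to 85 mm and grips with 20 to 120 N. Pads are 22 mm wide; open, the fingers measure 114 mm over their backs; the gripper's body (76 mm by 85 mm) begins 54 mm behind the grasp point. The pads swing forward as they close: fully open they stand 13 mm farther back than shut.
Start: joints at [-1.136, 0.238, -0.013, 1.319, 0, 1.571], TCP at [221.126, -476.114, 256.276] pointing down, gripper open.
Joint ranges: [-2.66, 2.66], [-1.03, 1.9], [-1.14, 1.46], [-1.82, 2.27], [-1.45, 1.34], [-3.14, 3.14]. Speed limits (rad/s): [2.22, 2.22, 2.79, 3.14, 3.14, 3.14].

### API

Orientations are given as a rotation vector (axis times angle).
In Python, from cell import arm, read_camera, camera_params gives the robot as it stands.
- The arm moves only by the tool servo_tool, never from a script. Its argument "series" is a list of rows, each an object of numbers: "dx", "dy", "dz": the shift along the tool's x, y, z in cm; "spin": the turn about the tool's z in rad. A call has 1 to 10 rows; each row is the pose to reach, as a shift and turn from the pose commanded when the call began, along the tool's axes at that moment; what a row does not reach only later rows make up. A row lasts 1/10 s, in which the tool goes at most 50 mm and 8.59 degrees, less where a joint would pass 70% of its speed; a pose out of reach is approached as far as the arm can. A call with a gripper value outside its range is refused whole. "fingers" is the opening, from -1 (shut) to 1 (fully open), set as the call begins (left out, the last holds). The fingers move at their own pace and stop on an object; "grip_force" is the grip in N (left out, the last holds). Time passes only in rows, so rows that repeat a pose let the fingers close. It gives the time, the measured TCP pose, the force, the opening and the grip force at its end, in the units of the state.
- arm.get_obs(): the state, without advancing time (a new reading comes with each control period).
- read_camera(name): name is "scene" or "top" or "wrist"; returns the picture (400x640x3 uint8, blue, green, red); there is no depth.
- camera_params(name): a dict with "fx", "fy", "cx", "cy" (pixels), "world_to_cam" (4x4, takes a point from world to camera coordinates). Camera axes: x right, y down, z forward; pixel columns grow to the right and rows downward; lengths in mm; the calibration is good to about 2 mm. A picture is of the moment at which its call begins: read the wrist's pose just before it. camera_params takes no time and is no camera call; for the wrist camera it gives the pose at the moment of the call.
- arm.finish_job(): hands the job in; it is judged then, once.
The state is a dict: "clock": time; "joints": joint angles; "joint_velocities": joint speeds; "joint_efforts": joint torques, N m; "position": TCP position; "tcp_rot": TCP orientation; "force": force on the tool from outside, world axes, zero at the start; "torque": the same for the moment, N m; "gripper_width": finger opening in mm; "gripper_force": force on a finger pad.
Only numpy, scipy, OpenCV 4.12 (cv2) and the standard library are available. Lean on these libraries where they do the work, as an engineer would, in place of code of your own. Each camera call takes 0.05 s, during which the arm holds its last target. There are 200 camera calls.

## Working session

There is one attempt and no reset: what is moved stays moved. The work goes in short steps, Python scripts to look and compute and a tool call to move; the robot and the scene stay as the last step left them, time stands still between calls to the robot, and variables do not carry over. Pictures are saved under pics/ and viewed, at most 10 in all, crops included, and the job is handed in when it is done.

Besides the shell and the picture viewer there is one more tool, called in YAML: its name, and indented under it one key for each argument. servo_tool: Moves the arm, as the interface text tells. Its arguments: {"type":"object","properties":{"series":{"type":"array"},"fingers":{"type":"number"},"grip_force":{"type":"number"}},"required":["series"]}

```bash
ls; mkdir -p pics; python3 - <<'E'
from cell import arm, read_camera, camera_params
import cv2,numpy as np
for n in("scene","top"):
    cv2.imwrite(f"pics/{n}0.png",read_camera(n)); p=camera_params(n);print(n,p["fx"],p["fy"],p["cx"],p["cy"],np.round(p["world_to_cam"],3).tolist())
print(arm.get_obs())
E
```

```text
pics
scene 394.66439762637685 394.66439762637685 321.97170819074404 203.985392478059 [[-0.714, 0.7, -0.015, 370.883], [0.577, 0.576, -0.578, -236.028], [-0.396, -0.421, -0.816, 1352.215], [0.0, 0.0, 0.0, 1.0]]
top 446.36045497785506 446.36045497785506 320.28967839836974 203.25563689769618 [[-0.03, -1.0, -0.0, 27.292], [-0.991, 0.03, -0.134, 560.951], [0.134, -0.004, -0.991, 1387.01], [0.0, 0.0, 0.0, 1.0]]
{'clock': 0.1, 'joints': array([-1.13596043e+00,  2.38733117e-01, -1.41583447e-02,  1.31917911e+00,
       -3.46678372e-05,  1.57082545e+00]), 'joint_velocities': array([-1.26378363e-03,  5.07117472e-05,  7.86038387e-04, -2.34981605e-04,
       -2.49117080e-04,  1.62203981e-03]), 'joint_efforts': array([-4.49030244e-05, -5.39722610e+01,  3.46996272e+01,  1.34611505e-02,
        1.16055458e-04, -1.08534962e-05]), 'position': array([ 221.01591496, -475.85104949,  255.73993026]), 'tcp_rot': array([-3.06643443e+00, -6.77358651e-01,  4.84771944e-04]), 'force': array([-0.15565185,  0.21653816,  0.57296416]), 'torque': array([ 0.02431934,  0.01207223, -0.00958047]), 'gripper_force': 0.0, 'gripper_width': 85.58155226898822}
```

View pics/scene0.png

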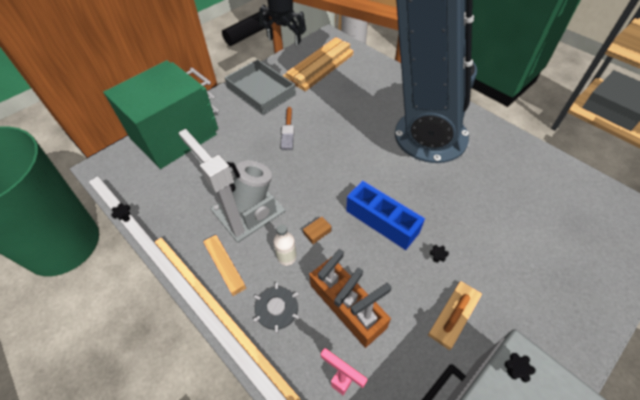

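View pics/top0.png

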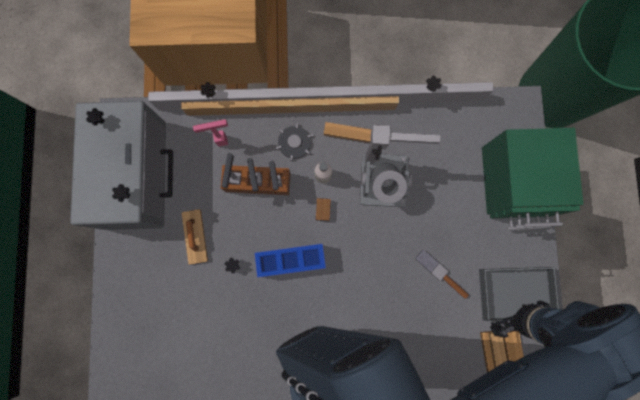

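The scene view shows the brown block at about (350,300) with three keys, and the head at (245,195). In the top view the block is at (256,178) and the bore at (390,186). I'll enlarge both.

```bash
python3 - <<'E'
import cv2,numpy as np
t=cv2.imread("pics/top0.png");s=cv2.imread("pics/scene0.png")
a=cv2.resize(t[140:205,210:300],(390*1,282),interpolation=cv2.INTER_CUBIC) # x4.333
b=cv2.resize(s[240:350,300:400],(390,429)[:2],interpolation=cv2.INTER_CUBIC) #3.9
c=cv2.resize(t[140:215,350:420],(390,418),interpolation=cv2.INTER_CUBIC) #5.571
d=cv2.resize(s[150:210,220:290],(390,334),interpolation=cv2.INTER_CUBIC)#hmm 5.571
im=np.zeros((770,790,3),np.uint8)
im[:282,:390]=a;im[290:290+429,:390]=b;im[:418,400:790]=c;im[425:425+334,400:790]=d
im=cv2.resize(im,None,fx=.775,fy=.775,interpolation=cv2.INTER_AREA);cv2.imwrite("pics/c1.png",im);print(im.shape)
E
```

```text
(597, 612, 3)
```

View pics/c1.png

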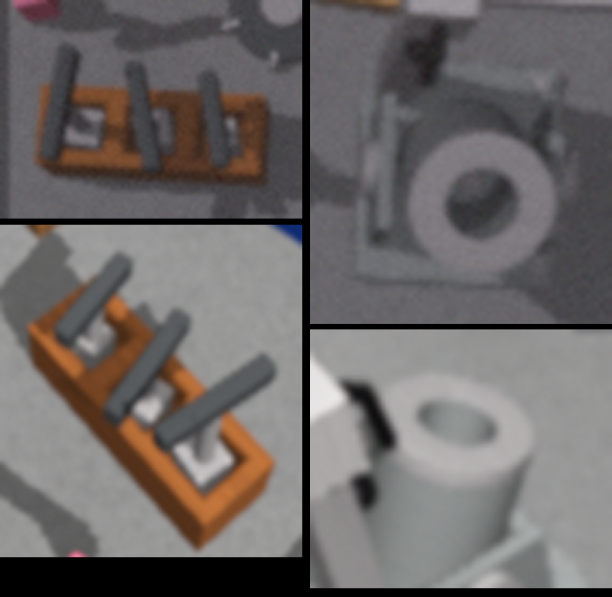

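Composite: the long key is at the +y end of the block (its bar is clearly highest), with bar ends at about (68,48)/(50,157) in the top crop. The bore mouth is at (482,203) in the top crop and (458,423) in the scene crop. Next: triangulate.

```bash
cat > h.py <<'E'
import numpy as np,cv2
from scipy.spatial.transform import Rotation as R
try:
    from cell import arm, read_camera, camera_params
except Exception: pass
def P(p):
    K=np.array([[p["fx"],0,p["cx"]],[0,p["fy"],p["cy"]],[0,0,1]]);return K@np.array(p["world_to_cam"])[:3]
def tri(views):  # list of (params,(u,v))
    A=[]
    for p,(u,v) in views:
        M=P(p);A+= [u*M[2]-M[0],v*M[2]-M[1]]
    A=np.array(A);X=np.linalg.lstsq(A[:,:3],-A[:,3],rcond=None)[0]
    return X,[proj(p,X)-np.array(uv) for p,uv in views]
def proj(p,X):
    q=P(p)@np.append(X,1);return q[:2]/q[2]
def ray(p,uv,z):
    M=P(p);u,v=uv;A=np.array([u*M[2]-M[0],v*M[2]-M[1]])
    return np.append(np.linalg.solve(A[:,:2],-A[:,3]-A[:,2]*z),z)
E
python3 - <<'E'
from h import *
np.set_printoptions(precision=1,suppress=True)
t=camera_params("top");s=camera_params("scene")
ta=lambda x,y:(210+x/3.358,140+y/3.358); sb=lambda x,y:(300+x/3.0225,240+(y-224.75)/3.0225)
tc=lambda x,y:(350+(x-310)/4.318,140+y/4.318); sd=lambda x,y:(220+(x-310)/4.318,150+(y-329.4)/4.318)
for n,a,b in[("far",ta(68,48),sb(165,435)),("near",ta(50,157),sb(268,365))]: print(n,*tri([(t,a),(s,b)]))
print("bore",*tri([(t,tc(482,203)),(s,sd(458,423))]))
for c in[(42,88),(266,100),(262,172),(40,163)]: print(ray(t,ta(*c),75))
for c in [(130,260),(70,335),(182,318),(115,412)]: print(ray(s,sb(*c),140))
print(np.linalg.inv(t["world_to_cam"])[:3,3])
print(camera_params("wrist")["fx"],R.from_rotvec(arm.get_obs()["tcp_rot"]).as_matrix())
T=camera_params("wrist")["world_to_cam"];o=arm.get_obs()
print(T@np.append(o["position"],1),T[:3,:3]@R.from_rotvec(o["tcp_rot"]).as_matrix())
E
```

```text
far [693.1 272.  176.9] [array([-0.8,  0.6]), array([-1.8, -0.2])]
near [599.5 288.4 169.4] [array([-0.5,  0.3]), array([-1. , -0.1])]
bore [ 589.  -196.2  138.9] [array([-0.4,  0.5]), array([-0.9, -0.1])]
[683.1 314.4  75. ]
[665.4 105.1  75. ]
[597.4 110.2  75. ]
[612.  316.3  75. ]
[594.7 151.1 140. ]
[673.1 163.4 140. ]
[602.7 213.6 140. ]
[692.5 229.7 140. ]
[ 370.3   15.6 1449.8]
280.02296429725 [[ 0.9  0.4 -0. ]
 [ 0.4 -0.9  0. ]
 [-0.  -0.  -1. ]]
[  0.5  33.2 131.5   1. ] [[ 0.   1.   0. ]
 [-1.   0.  -0.3]
 [-0.3 -0.   1. ]]
```

The block's pockets run along y with the long key at about (646,280). Before planning the leaning insertion I need to know how the tool can be tilted, so I'll send a zero-motion row with a possible tilt field.

servo_tool:
  series:
    - {"dx": 0,"dy": 0,"dz": 0,"spin": 0,"tilt": 0}

```text
invalid input at $.series[0]: expected keys dx, dy, dz, spin
```

Only shift and spin exist, so the tool stays vertical. Plan:
- Tilt the key inside the grip by levering its foot against the pocket wall.
- Insert it tilted.
- Push the bar round once it is seated.

First I'll go and look down the bore.

servo_tool:
  series:
    - {"dx": 4.2,"dy": -1.1,"dz": 0,"spin": -0.14}
    - {"dx": 8.4,"dy": -2.3,"dz": 0,"spin": -0.28}
    - {"dx": 12.6,"dy": -3.4,"dz": 0,"spin": -0.42}
    - {"dx": 16.8,"dy": -4.5,"dz": 0,"spin": -0.56}
    - {"dx": 21,"dy": -5.7,"dz": 0,"spin": -0.7}
    - {"dx": 25.2,"dy": -6.8,"dz": 0,"spin": -0.84}
    - {"dx": 29.4,"dy": -7.9,"dz": 0,"spin": -0.98}
    - {"dx": 33.6,"dy": -9.1,"dz": 0,"spin": -1.12}
    - {"dx": 37.8,"dy": -10.2,"dz": 0,"spin": -1.26}
    - {"dx": 42,"dy": -11.3,"dz": 0,"spin": -1.4}

```text
clock: 1.1
position: [555.5, -195.2, 256.0]
tcp_rot: [-1.902, -2.5, 0.0]
force: [-0.1, -0.4, 1.0]
gripper_width: 85.5
gripper_force: 0.0
```

servo_tool:
  series:
    - {"spin": -0.14,"dx": 0,"dy": 0,"dz": 0}
    - {"spin": -0.28,"dx": 0,"dy": 0,"dz": 0}
    - {"spin": -0.42,"dx": 0,"dy": 0,"dz": 0}
    - {"spin": -0.56,"dx": 0,"dy": 0,"dz": 0}
    - {"spin": -0.7,"dx": 0,"dy": 0,"dz": 0}
    - {"spin": -0.84,"dx": 0,"dy": 0,"dz": 0}
    - {"spin": -0.98,"dx": 0,"dy": 0,"dz": 0}
    - {"spin": -1.12,"dx": 0,"dy": 0,"dz": 0}
    - {"spin": -1.22,"dx": 0,"dy": 0,"dz": 0}
    - {"spin": -1.22,"dx": 0,"dy": 0,"dz": 0}

```text
clock: 2.1
position: [554.3, -196.7, 255.9]
tcp_rot: [-0.134, -3.138, -0.001]
force: [0.7, -0.7, 0.4]
gripper_width: 85.0
gripper_force: 0.0
```

```bash
cat > look.py <<'E'
import sys,pickle
from h import *
n=sys.argv[1]; o=arm.get_obs(); p=camera_params("wrist"); im=read_camera("wrist")
pickle.dump((p,o),open(f"pics/{n}.pkl","wb")); cv2.imwrite(f"pics/{n}.png",im)
M=R.from_rotvec(o["tcp_rot"]).as_matrix()
print(o["clock"],o["position"].round(1),"th",np.arctan2(M[1,0],M[0,0]).round(3),o["joints"].round(2),M[:,2].round(3))
E
python3 look.py w1
```

```text
2.1 [ 554.3 -196.7  255.9] th 3.056 [-0.34  0.35  0.14  1.37  0.   -0.26] [-0.001  0.    -1.   ]
```

View pics/w1.png

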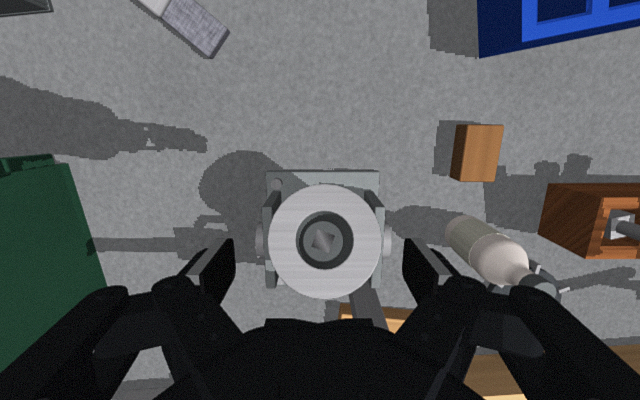

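The wrist view looks almost straight down the bore: ring centre is about (326,241), with the nut visible in it and the cheeks at both sides. I'll enlarge it and fit the ring.

```bash
python3 - <<'E'
from h import *
im=cv2.imread("pics/w1.png")
a=cv2.resize(im[205:275,285:365],(560,490),interpolation=cv2.INTER_CUBIC)
a=cv2.convertScaleAbs(a,alpha=1.3); cv2.imwrite("pics/c2.png",a)
g=cv2.cvtColor(im,cv2.COLOR_BGR2GRAY)
m=(g>140).astype(np.uint8); m[:160]=0;m[320:]=0;m[:,:250]=0;m[:,400:]=0
m=cv2.morphologyEx(m,cv2.MORPH_OPEN,np.ones((5,5)))
cs,h=cv2.findContours(m,cv2.RETR_CCOMP,cv2.CHAIN_APPROX_NONE)
for c in cs:
    if len(c)>60: print(len(c),cv2.fitEllipse(c),cv2.boundingRect(c))
E
```

```text
566 ((327.8515930175781, 236.63803100585938), (114.93093872070312, 129.34716796875), 35.73313903808594) (268, 173, 124, 126)
168 ((324.2510681152344, 239.8970947265625), (59.239315032958984, 60.023590087890625), 7.232071399688721) (295, 210, 60, 61)
```

View pics/c2.png

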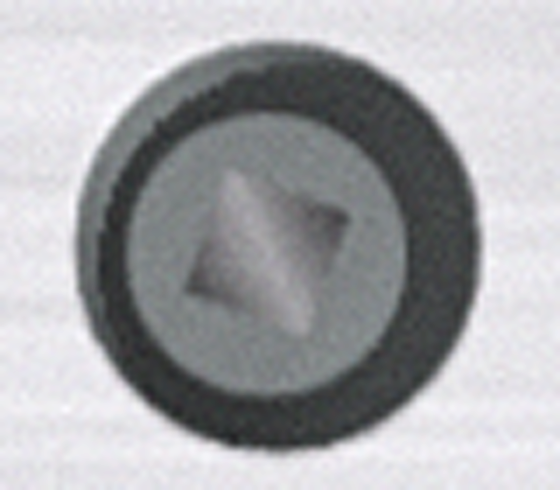

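Crop: the mouth circle centre is (280,247), bottom circle (267,254), nut corners (233,172), (347,212), (303,333) and (187,292), so the nut is turned about 18° clockwise. Solving for mouth position and head yaw.

```bash
python3 - <<'E'
from h import *
import pickle
from scipy.optimize import least_squares
np.set_printoptions(precision=3,suppress=True)
p,o=pickle.load(open("pics/w1.pkl","rb"));t=camera_params("top");s=camera_params("scene")
def ax(y,l=np.radians(25)): return np.array([-np.sin(l)*np.cos(y),-np.sin(l)*np.sin(y),np.cos(l)])
def circ(c,y,r):
    a=ax(y);ex=np.array([np.cos(25/57.2958)*np.cos(y),np.cos(25/57.2958)*np.sin(y),np.sin(25/57.2958)]);ey=np.cross(a,ex)
    return np.array([proj(p,c+r*(np.cos(k)*ex+np.sin(k)*ey)) for k in np.linspace(0,6.2832,36,endpoint=False)])
def f(v):
    c=v[:3];y=v[3];r=[]
    r+=list(proj(p,c)-[324.6,239.9]); b=proj(p,c-100*ax(y))-[322.7,240.9]; r+=list(b)
    d=np.ptp(circ(c,y,25),axis=0)-[57.7,58.6]; r+=list(d)
    r+=list((proj(t,c)-[389.4,186.6])*1); r+=list((proj(s,c)-[253.9,171.3])*.7)
    return r
r=least_squares(f,[589,-196,143,-.085]);print(r.x,np.array(r.fun))
y=r.x[3];a=ax(y);c=r.x[:3]-85*a
ex=np.array([np.cos(25/57.2958)*np.cos(y),np.cos(25/57.2958)*np.sin(y),np.sin(25/57.2958)]);ey=np.cross(a,ex)
# nut: corners at 12mm above seat, half 11
def g(n):
    R_=[]
    for k,uv in zip(range(4),[(233,172),(347,212),(303,333),(187,292)]):
        an=n[0]+np.pi/4+k*np.pi/2
        q=proj(p,n[1]*ex*10+n[2]*ey*10+r.x[:3]-88*a+11*2**.5*(np.cos(an)*ex+np.sin(an)*ey))
        px=np.array([285,205])+(np.array(uv)+.5)/7-.5
        R_.append((an,q,px))
    return R_
best=[]
def cost(n):
    G=g(n);Q=np.array([x[1] for x in G]);X=np.array([x[2] for x in G])
    return np.array([np.min([np.hypot(*(x-q)) for q in Q]) for x in X])
for n0 in np.linspace(-.8,.8,17):
    z=least_squares(cost,[n0,0,0]);best.append((z.cost,*z.x))
print(sorted(best)[0],cost(sorted(best)[0][1:]))
E
```

```text
[ 589.359 -193.293  148.648   -0.085] [ 0.028 -0.12   0.004  0.317 -0.302 -0.485 -0.482  0.253 -0.332 -0.975]
(np.float64(0.9582017329203404), np.float64(1.2217919557392982), np.float64(-0.06342173873793276), np.float64(-0.010379614281769494)) [0.867 0.53  0.811 0.475]
```

Results: the mouth is at about (589,-193,147), head yaw is -0.085, and the nut is about 0.34 rad clockwise. Moving above the long key to measure it.

servo_tool:
  series:
    - {"dx": -0.5,"dy": 4.8,"dz": -0.4,"spin": 0.01}
    - {"dx": -1,"dy": 9.6,"dz": -0.8,"spin": 0.02}
    - {"dx": -1.5,"dy": 14.5,"dz": -1.2,"spin": 0.03}
    - {"dx": -2,"dy": 19.3,"dz": -1.6,"spin": 0.04}
    - {"dx": -2.5,"dy": 24.1,"dz": -2,"spin": 0.05}
    - {"dx": -3,"dy": 28.9,"dz": -2.4,"spin": 0.06}
    - {"dx": -3.5,"dy": 33.7,"dz": -2.8,"spin": 0.07}
    - {"dx": -4,"dy": 38.5,"dz": -3.2,"spin": 0.08}
    - {"dx": -4.5,"dy": 43.4,"dz": -3.4,"spin": 0.086}
    - {"dx": -5.1,"dy": 48.3,"dz": -3.4,"spin": 0.086}

```text
clock: 3.15
position: [647.2, 282.1, 290.7]
tcp_rot: [0.277, 3.129, 0.001]
force: [2.1, -0.9, 1.5]
gripper_width: 85.5
gripper_force: 0.0
```

servo_tool:
  series:
    - {"dx": 0,"dy": 0,"dz": 0,"spin": 0}
    - {"dx": 0,"dy": 0,"dz": 0,"spin": 0}

```text
clock: 3.35
position: [646.9, 281.3, 289.1]
tcp_rot: [-0.271, -3.128, 0.001]
force: [-0.3, -0.9, 0.6]
gripper_width: 85.3
gripper_force: 0.0
```

```bash
python3 look.py w2
```

```text
3.35 [646.9 281.3 289.1] th 2.969 [ 0.41  0.57  0.6   1.59 -0.    0.58] [-0.001 -0.001 -1.   ]
```

View pics/w2.png

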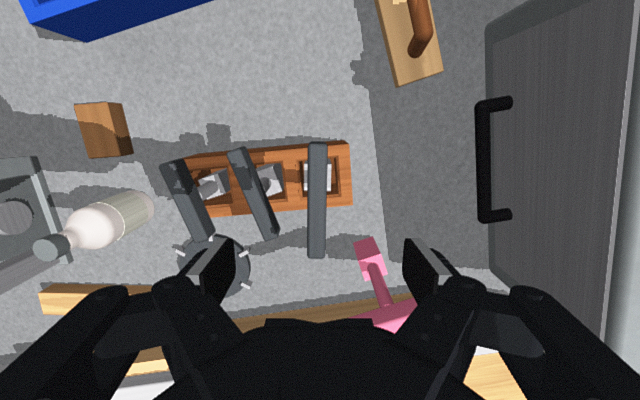

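The long bar runs from (318,143) to (316,257), nearly aligned with the tool. The other two bars are at about (254,192) and (187,198). Computing offsets.

```bash
python3 - <<'E'
from h import *
import pickle
np.set_printoptions(precision=2,suppress=True)
p,o=pickle.load(open("pics/w2.pkl","rb"));t=camera_params("top")
im=cv2.imread("pics/w2.png");g=cv2.cvtColor(im,cv2.COLOR_BGR2GRAY).astype(int)
for v in(225,235,245,250): print(v,g[v,300:335].tolist())
print("col",g[136:150,318].tolist(),g[248:264,316].tolist())
for a in((318,143),(316,257),(317,200)): print(ray(p,a,186))
print(tri([(p,(318,143)),(t,(224.5,186.4))]),tri([(p,(316,257)),(t,(229.9,154))]))
for a in((185,157),(348,141),(352,204)): print(ray(p,a,75))
E
```

```text
225 [165, 165, 170, 170, 171, 177, 171, 86, 62, 84, 100, 100, 102, 99, 100, 99, 96, 96, 102, 102, 99, 99, 104, 100, 92, 98, 162, 172, 172, 172, 166, 164, 158, 166, 169]
235 [107, 106, 112, 111, 113, 111, 107, 64, 67, 84, 98, 99, 98, 103, 96, 94, 97, 97, 101, 100, 99, 104, 103, 93, 94, 99, 160, 169, 170, 166, 175, 170, 175, 170, 131]
245 [105, 107, 105, 104, 105, 106, 99, 59, 64, 85, 101, 103, 100, 99, 98, 98, 100, 99, 100, 100, 102, 95, 103, 97, 86, 85, 109, 106, 107, 108, 111, 107, 110, 111, 109]
250 [178, 176, 175, 172, 172, 171, 160, 75, 67, 81, 102, 96, 99, 94, 96, 103, 86, 93, 102, 96, 106, 103, 100, 98, 93, 115, 104, 104, 104, 109, 106, 98, 101, 108, 104]
col [177, 133, 104, 111, 115, 72, 39, 55, 78, 99, 100, 104, 109, 109] [94, 99, 86, 102, 100, 98, 97, 99, 92, 86, 101, 161, 179, 173, 169, 167]
[598.82 290.14 186.  ]
[694.8  271.67 186.  ]
[644.17 281.41 186.  ]
(array([601.66, 289.22, 165.46]), [array([-0.45,  1.66]), array([-0.08,  0.18])]) (array([694.96, 270.11, 182.31]), [array([-1.67, -1.53]), array([-0.17, -0.2 ])])
[596.28 130.42  75.  ]
[610.87 323.44  75.  ]
[687.73 317.26  75.  ]
```

servo_tool:
  series:
    - {"dx": 0,"dy": 0,"dz": 3,"spin": 0.02}
    - {"dx": 0,"dy": 0,"dz": 6,"spin": 0.02}
    - {"dx": 0,"dy": 0,"dz": 9,"spin": 0.02}
    - {"dx": 0,"dy": 0,"dz": 11,"spin": 0.02}
    - {"dx": 0,"dy": 0,"dz": 11,"spin": 0.02}
    - {"dx": 0,"dy": 0,"dz": 11,"spin": 0.02}

```text
clock: 4.0
position: [647.3, 278.8, 181.3]
tcp_rot: [0.306, 3.126, 0.0]
force: [0.5, 0.3, 0.3]
gripper_width: 85.4
gripper_force: 0.0
```

servo_tool:
  series:
    - {"dx": 0,"dy": 0,"dz": 0,"spin": 0}
    - {"dx": 0,"dy": 0,"dz": 0,"spin": 0}
    - {"dx": 0,"dy": 0,"dz": 0,"spin": 0}
    - {"dx": 0,"dy": 0,"dz": 0,"spin": 0}
    - {"dx": 0,"dy": 0,"dz": 0,"spin": 0}
    - {"dx": 0,"dy": 0,"dz": 0,"spin": 0}
    - {"dx": 0,"dy": 0,"dz": 0,"spin": 0}
    - {"dx": 0,"dy": 0,"dz": 0,"spin": 0}
  fingers: -1
  grip_force: 50

```text
clock: 4.8
position: [647.3, 280.1, 180.7]
tcp_rot: [0.302, 3.127, 0.0]
force: [-0.6, -0.7, 5.1]
gripper_width: 15.2
gripper_force: 49.7
```

servo_tool:
  series:
    - {"dx": 0,"dy": 0,"dz": -1,"spin": 0}
    - {"dx": 0,"dy": 0,"dz": -2.5,"spin": 0}
    - {"dx": 0,"dy": 0,"dz": -4,"spin": 0}
    - {"dx": 0,"dy": 0,"dz": -5,"spin": 0}
    - {"dx": 0,"dy": 0,"dz": -5,"spin": 0}
    - {"dx": 0,"dy": 0,"dz": -5,"spin": 0}

```text
clock: 5.4
position: [647.0, 280.1, 229.7]
tcp_rot: [-0.302, -3.126, 0.0]
force: [-0.6, -0.2, -4.8]
gripper_width: 15.1
gripper_force: 49.2
```

servo_tool:
  series:
    - {"dx": 0.8,"dy": 0,"dz": 0,"spin": 0}
    - {"dx": 1.6,"dy": 0,"dz": 0,"spin": 0}
    - {"dx": 2.4,"dy": 0,"dz": 0,"spin": 0}
    - {"dx": 3.2,"dy": 0,"dz": 0,"spin": 0}
    - {"dx": 4,"dy": 0,"dz": 0,"spin": 0}
    - {"dx": 4.8,"dy": 0,"dz": 0.2,"spin": 0}
    - {"dx": 5.6,"dy": 0,"dz": 0.4,"spin": 0}
    - {"dx": 6.4,"dy": 0,"dz": 0.6,"spin": 0}
    - {"dx": 7.2,"dy": 0,"dz": 0.7,"spin": 0}
    - {"dx": 7.2,"dy": 0,"dz": 0.7,"spin": 0}

```text
clock: 6.4
position: [575.2, 294.2, 223.3]
tcp_rot: [-0.301, -3.126, -0.0]
force: [2.3, -0.2, -1.7]
gripper_width: 15.4
gripper_force: 50.0
```

```bash
python3 - <<'E'
from h import *
o=arm.get_obs();print(o["position"],o["force"],o["torque"])
im=read_camera("scene");cv2.imwrite("pics/s2.png",cv2.resize(im[210:350,290:430],None,fx=4,fy=4,interpolation=cv2.INTER_CUBIC))
E
```

```text
[575.22648115 294.17045238 223.33598047] [ 2.33660156 -0.24367511 -1.71135149] [-0.08030416 -0.5820677   0.03859395]
```

View pics/s2.png

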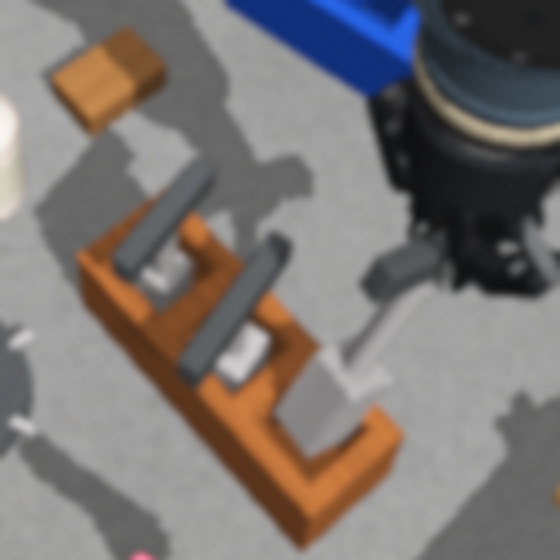

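The scene crop shows the key tilted in the grip, with the socket in the pocket corner and the bar toward the robot, as planned. Lifting with more grip and carrying it to the head.

servo_tool:
  series:
    - {"dx": 0,"dy": 0,"dz": 0,"spin": 0}
    - {"dx": 0,"dy": 0,"dz": 0,"spin": 0}
    - {"dx": 0,"dy": 0,"dz": -1,"spin": 0}
    - {"dx": 0,"dy": 0,"dz": -3,"spin": 0}
    - {"dx": 0,"dy": 0,"dz": -5,"spin": 0}
    - {"dx": 0,"dy": 0,"dz": -7,"spin": 0}
    - {"dx": 0,"dy": 0,"dz": -9,"spin": 0}
    - {"dx": 0,"dy": 0,"dz": -11,"spin": 0}
    - {"dx": 0,"dy": 0,"dz": -12.2,"spin": 0}
    - {"dx": 0,"dy": 0,"dz": -12.7,"spin": 0}
  fingers: -1
  grip_force: 90

```text
clock: 7.45
position: [576.4, 293.9, 352.0]
tcp_rot: [0.303, 3.126, 0.002]
force: [0.2, -0.6, -5.9]
gripper_width: 14.9
gripper_force: 90.0
```

servo_tool:
  series:
    - {"dx": -0.1,"dy": -1.5,"dz": 0,"spin": -0.01}
    - {"dx": -0.2,"dy": -4,"dz": 0,"spin": -0.02}
    - {"dx": -0.4,"dy": -7,"dz": 0,"spin": -0.03}
    - {"dx": -0.6,"dy": -10,"dz": 0,"spin": -0.04}
    - {"dx": -0.8,"dy": -13,"dz": 0,"spin": -0.05}
    - {"dx": -1,"dy": -16,"dz": 0,"spin": -0.06}
    - {"dx": -1.1,"dy": -19,"dz": 0,"spin": -0.07}
    - {"dx": -1.3,"dy": -22,"dz": 0,"spin": -0.08}
    - {"dx": -1.5,"dy": -25,"dz": 0,"spin": -0.09}
    - {"dx": -1.7,"dy": -28,"dz": 0,"spin": -0.108}

```text
clock: 8.45
position: [538.2, 14.0, 349.7]
tcp_rot: [-0.132, -3.137, 0.0]
force: [0.3, 0.1, -4.3]
gripper_width: 14.5
gripper_force: 90.0
```

```bash
cat > go.py <<'E'
import sys
from h import *
# print tool-frame shift (cm) from measured pose to target TCP xyz, theta
x=np.array([float(v) for v in sys.argv[1:4]]);th=float(sys.argv[4]);o=arm.get_obs();M=R.from_rotvec(o["tcp_rot"]).as_matrix()
c=np.arctan2(M[1,0],M[0,0]);s=-(th-c);s=(s+np.pi)%(2*np.pi)-np.pi
print((M.T@(x-o["position"])/10).round(2),"spin",s.round(3),o["clock"],o["position"].round(1),o["force"].round(1),o["torque"].round(2))
E
python3 go.py 510.2 -186.6 350 3.057
```

```text
[  1.1  -20.22  -0.03] spin 0.0 8.45 [538.2  14.  349.7] [ 0.3  0.1 -4.3] [0.05 0.1  0.02]
```

servo_tool:
  series:
    - {"dx": 0.2,"dy": -3,"dz": 0,"spin": 0}
    - {"dx": 0.3,"dy": -6,"dz": 0,"spin": 0}
    - {"dx": 0.5,"dy": -9,"dz": 0,"spin": 0}
    - {"dx": 0.6,"dy": -12,"dz": 0,"spin": 0}
    - {"dx": 0.8,"dy": -15,"dz": 0,"spin": 0}
    - {"dx": 0.9,"dy": -17.5,"dz": 0,"spin": 0}
    - {"dx": 1,"dy": -19.2,"dz": 0,"spin": 0}
    - {"dx": 1.1,"dy": -20.2,"dz": 0,"spin": 0}
    - {"dx": 1.1,"dy": -20.2,"dz": 0,"spin": 0}
    - {"dx": 1.1,"dy": -20.2,"dz": 0,"spin": 0}

```text
clock: 9.45
position: [511.1, -184.2, 350.1]
tcp_rot: [-0.133, -3.138, -0.001]
force: [0.1, 0.5, -3.8]
gripper_width: 14.1
gripper_force: 90.0
```

```bash
python3 look.py w3; python3 - <<'E'
from h import *
im=read_camera("scene");cv2.imwrite("pics/s3.png",im)
a=cv2.resize(im[100:230,190:320],(400,400),interpolation=cv2.INTER_CUBIC)
w=cv2.imread("pics/w3.png")[140:340,220:420]
cv2.imwrite("pics/c3.png",np.hstack([a,cv2.resize(w,(400,400),interpolation=cv2.INTER_CUBIC)]))
E
```

```text
9.45 [ 511.1 -184.2  350.1] th 3.057 [-0.35  0.26  0.25  1.57  0.   -0.26] [-0.001  0.001 -1.   ]
```

View pics/c3.png

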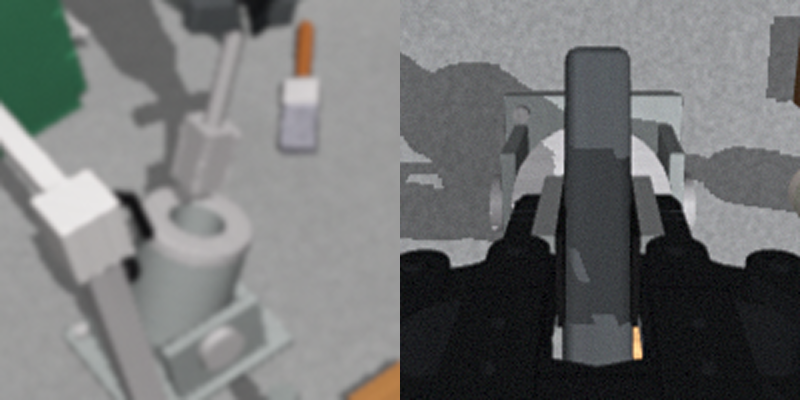

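The scene crop shows the tilted key's socket right above the mouth (socket bottom corner about (195,197) in the crop, upper corners about (188,115) and (238,128)). In the wrist view the bar hides the foot. I'll fit the tilt by projection.

```bash
python3 - <<'E'
from h import *
np.set_printoptions(precision=0,suppress=True)
s=camera_params("scene");o=arm.get_obs();M=R.from_rotvec(o["tcp_rot"]).as_matrix()
im=cv2.imread("pics/s3.png");big=cv2.resize(im[100:230,190:320],None,fx=6,fy=6,interpolation=cv2.INTER_CUBIC)
G=o["position"]+7*M[:,2]
def cr(X): return (proj(s,X)-[190,100]+.5)*3.077
for tau in(20,23,26,29):
    t=np.radians(tau);ex=-M[:,0];a=np.cos(t)*np.array([0,0,1])-np.sin(t)*ex;bx=np.cos(t)*ex+np.sin(t)*np.array([0,0,1]);y=M[:,1]
    F=G-163*a
    print(tau,"foot",cr(F),"bot",np.array([cr(F+16.5*(i*bx+j*y)) for i,j in((1,1),(1,-1),(-1,-1),(-1,1))]).tolist(),"top",np.array([cr(F+60*a+16.5*(i*bx+j*y)) for i,j in((1,1),(1,-1),(-1,-1),(-1,1))]).round().tolist(),"sh",cr(F+130*a))
print("mouth",cr(np.array([589.4,-193.3,147.5])))
# socket pixels: bright non-green shaft vs barrel; axis line of shaft/socket
E
```

```text
20 foot [213. 175.] bot [[207.87606778356155, 189.92234521395952], [186.36280680536342, 168.02401852527828], [217.874303302889, 159.79627016817807], [239.41958471713914, 181.15523475344327]] top [[218.0, 132.0], [196.0, 110.0], [228.0, 103.0], [251.0, 124.0]] sh [237.  44.]
23 foot [205. 177.] bot [[199.71969666052178, 191.22194016480532], [178.2008166404457, 169.18014946984107], [209.71688170366832, 162.48886676168735], [231.24567575852717, 183.98516999500634]] top [[213.0, 132.0], [191.0, 110.0], [223.0, 104.0], [246.0, 126.0]] sh [235.  44.]
26 foot [197. 178.] bot [[191.6078238327121, 192.10008520402968], [170.0775683106521, 169.91406233982985], [201.53584484480766, 164.7969595900757], [223.05388044997036, 186.43262713801198]] top [[208.0, 132.0], [185.0, 110.0], [218.0, 106.0], [240.0, 128.0]] sh [233.  44.]
29 foot [189. 179.] bot [[183.55807807855936, 192.5472616501539], [162.0106775377011, 170.2166282882618], [193.34657215313544, 166.71046459947215], [214.85958266909972, 188.4872319322548]] top [[203.0, 132.0], [180.0, 110.0], [212.0, 108.0], [235.0, 129.0]] sh [232.  44.]
mouth [197. 218.]
```

Tilt fits at about 25.5°, as wanted. Descending to just above the mouth, then entering slowly along the axis.

servo_tool:
  series:
    - {"dx": -0.1,"dy": -0.2,"dz": 1.5,"spin": 0}
    - {"dx": -0.15,"dy": -0.24,"dz": 3,"spin": 0}
    - {"dx": -0.57,"dy": -0.24,"dz": 3.9,"spin": 0}
    - {"dx": -0.8,"dy": -0.24,"dz": 4.35,"spin": 0}
    - {"dx": -1,"dy": -0.24,"dz": 4.8,"spin": 0}
    - {"dx": -1.2,"dy": -0.24,"dz": 5.26,"spin": 0}
    - {"dx": -1.42,"dy": -0.24,"dz": 5.7,"spin": 0}
    - {"dx": -1.42,"dy": -0.24,"dz": 5.7,"spin": 0}

```text
clock: 10.35
position: [525.5, -188.1, 292.7]
tcp_rot: [-0.133, -3.138, -0.001]
force: [0.4, -0.3, -3.9]
gripper_width: 14.9
gripper_force: 89.9
```

```bash
python3 go.py 512.4 -186.7 320.3 3.057;python3 - <<'E'
from h import *
im=read_camera("scene");cv2.imwrite("pics/s4.png",cv2.resize(im[100:230,190:320],None,fx=4,fy=4,interpolation=cv2.INTER_CUBIC))
E
```

```text
[ 1.32  0.03 -2.76] spin -0.0 10.35 [ 525.5 -188.1  292.7] [ 0.4 -0.3 -3.9] [-0.07  0.24  0.04]
```

No contact force with the foot about 10 mm inside. Continuing 60 mm deeper.

servo_tool:
  series:
    - {"dx": -0.42,"dy": 0,"dz": 0.9,"spin": 0}
    - {"dx": -0.85,"dy": 0,"dz": 1.8,"spin": 0}
    - {"dx": -1.27,"dy": 0,"dz": 2.7,"spin": 0}
    - {"dx": -1.69,"dy": 0,"dz": 3.6,"spin": 0}
    - {"dx": -2.11,"dy": 0,"dz": 4.5,"spin": 0}
    - {"dx": -2.54,"dy": 0,"dz": 5.4,"spin": 0}
    - {"dx": -2.54,"dy": 0,"dz": 5.4,"spin": 0}

```text
clock: 11.1
position: [550.8, -190.1, 237.6]
tcp_rot: [-0.133, -3.137, -0.001]
force: [0.2, 0.4, -4.0]
gripper_width: 14.7
gripper_force: 89.9
```

```bash
python3 go.py 512.4 -186.7 320.3 3.057
```

```text
[ 3.87  0.02 -8.27] spin 0.0 11.1 [ 550.8 -190.1  237.6] [ 0.2  0.4 -4. ] [ 0.02  0.11 -0.03]
```

servo_tool:
  series:
    - {"dx": -0.21,"dy": 0,"dz": 0.45,"spin": 0}
    - {"dx": -0.42,"dy": 0,"dz": 0.9,"spin": 0.03}
    - {"dx": -0.5,"dy": 0,"dz": 1.08,"spin": 0.06}
    - {"dx": -0.59,"dy": 0,"dz": 1.27,"spin": 0.1}
    - {"dx": -0.68,"dy": 0,"dz": 1.45,"spin": 0.1}
    - {"dx": -0.68,"dy": 0,"dz": 1.45,"spin": 0.1}

```text
clock: 11.7
position: [556.8, -189.6, 225.7]
tcp_rot: [-0.288, -3.128, -0.004]
force: [-5.2, 5.5, 3.2]
gripper_width: 14.5
gripper_force: 91.1
```

```bash
python3 go.py 512.4 -186.7 320.3 3.057
```

```text
[ 4.42 -0.51 -9.46] spin -0.099 11.7 [ 556.8 -189.6  225.7] [-5.2  5.5  3.2] [1.87 1.62 0.29]
```

servo_tool:
  series:
    - {"dx": 0,"dy": 0,"dz": 0,"spin": 0.05}
    - {"dx": 0,"dy": 0,"dz": 0,"spin": 0.1}
    - {"dx": -0.08,"dy": 0.01,"dz": 0.18,"spin": 0.13}
    - {"dx": -0.13,"dy": 0.01,"dz": 0.27,"spin": 0.13}
    - {"dx": -0.17,"dy": 0.02,"dz": 0.36,"spin": 0.13}
  fingers: -1
  grip_force: 70

```text
clock: 12.2
position: [558.7, -187.7, 224.1]
tcp_rot: [0.488, 3.102, 0.011]
force: [-13.0, 15.7, 26.2]
gripper_width: 14.7
gripper_force: 101.0
```

```bash
python3 go.py 512.4 -186.7 320.3 3.057
```

```text
[ 4.43 -1.26 -9.63] spin -0.227 12.2 [ 558.7 -187.7  224.1] [-13.   15.7  26.2] [5.05 2.43 0.93]
```

Contact with the nut taper under side load from misalignment. I'll release, let the key settle, then re-grip squared to the nut angle.

servo_tool:
  series:
    - {"dx": 0,"dy": 0,"dz": 0,"spin": 0}
    - {"dx": 0,"dy": 0,"dz": 0,"spin": 0}
    - {"dx": 0.1,"dy": -0.3,"dz": 0,"spin": 0.05}
    - {"dx": 0.1,"dy": -0.3,"dz": 0,"spin": 0.13}
    - {"dx": 0.1,"dy": -0.3,"dz": 0,"spin": 0.13}
  fingers: -0.3

```text
clock: 12.7
position: [557.7, -193.9, 221.5]
tcp_rot: [0.695, 3.063, -0.0]
force: [0.2, -0.0, -0.5]
gripper_width: 30.1
gripper_force: 0.0
```

servo_tool:
  series:
    - {"dx": 0,"dy": 0,"dz": 0,"spin": 0}
    - {"dx": 0,"dy": 0,"dz": 0,"spin": 0}
    - {"dx": 0,"dy": 0,"dz": 0,"spin": 0}
    - {"dx": 0,"dy": 0,"dz": 0,"spin": 0}
  fingers: -1
  grip_force: 30

```text
clock: 13.1
position: [557.7, -193.3, 221.5]
tcp_rot: [0.691, 3.064, 0.001]
force: [2.2, 2.1, 3.5]
gripper_width: 17.6
gripper_force: 29.6
```

```bash
python3 go.py 512.4 -186.7 320.3 3.057;python3 - <<'E'
from h import *
im=read_camera("scene");a=cv2.resize(im[100:230,190:320],(400,400),interpolation=cv2.INTER_CUBIC)
o=camera_params("wrist");w=read_camera("wrist")[140:340,220:420]
cv2.imwrite("pics/c5.png",np.hstack([a,cv2.resize(w,(400,400),interpolation=cv2.INTER_CUBIC)]))
E
```

```text
[ 4.37 -1.34 -9.88] spin -0.359 13.1 [ 557.7 -193.3  221.5] [2.2 2.1 3.5] [ 1.05 -0.79  0.17]
```

servo_tool:
  series:
    - {"dx": -0.16,"dy": 0.06,"dz": 0.36,"spin": 0}
    - {"dx": -0.24,"dy": 0.09,"dz": 0.54,"spin": 0.05}
    - {"dx": -0.32,"dy": 0.12,"dz": 0.73,"spin": 0.1}
    - {"dx": -0.4,"dy": 0.15,"dz": 0.91,"spin": 0.05}
    - {"dx": -0.48,"dy": 0.18,"dz": 1.09,"spin": 0}
    - {"dx": -0.48,"dy": 0.18,"dz": 1.09,"spin": 0}

```text
clock: 13.8
position: [562.6, -194.4, 217.1]
tcp_rot: [0.689, 3.057, -0.002]
force: [-14.7, 5.8, 52.6]
gripper_width: 17.7
gripper_force: 45.1
```

```bash
python3 go.py 512.4 -186.7 320.3 3.057;python3 - <<'E'
from h import *
im=read_camera("scene");a=cv2.resize(im[100:230,190:320],(400,400),interpolation=cv2.INTER_CUBIC)
w=read_camera("wrist")[140:340,220:420]
cv2.imwrite("pics/c6.png",np.hstack([a,cv2.resize(w,(400,400),interpolation=cv2.INTER_CUBIC)]))
b=cv2.imread("pics/c5.png"); cv2.imwrite("pics/c56.png",cv2.resize(np.vstack([b,cv2.imread("pics/c6.png")]),None,fx=.75,fy=.75))
E
```

```text
[  4.79  -1.45 -10.36] spin -0.359 13.8 [ 562.6 -194.4  217.1] [-14.7   5.8  52.6] [1.95 2.49 0.29]
```

View pics/c56.png

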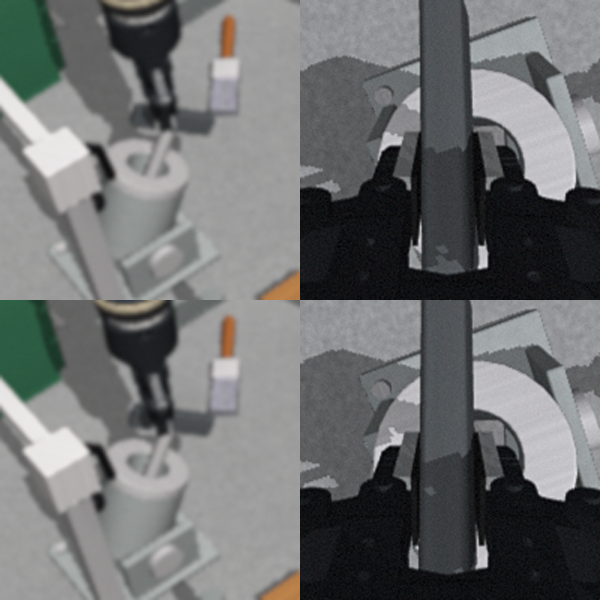

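The lower pair shows the gripper lower with the bar square between the pads. The bar looks larger than before (width 51 vs 47 px in the view), so the fingers slipped down it while the key stayed put. I'll measure the key height from a full wrist image with a model.

```bash
cat > bar.py <<'E'
from h import *
import sys
np.set_printoptions(precision=1,suppress=True)
o=arm.get_obs();p=camera_params("wrist");im=read_camera("wrist");cv2.imwrite("pics/%s.png"%sys.argv[1],im)
y=-.085;l=np.radians(25);Mo=np.array([589.4,-193.3,147.5])
ex=np.array([np.cos(l)*np.cos(y),np.cos(l)*np.sin(y),np.sin(l)]);a=np.array([-np.sin(l)*np.cos(y),-np.sin(l)*np.sin(y),np.cos(l)]);ey=np.cross(a,ex)
for phi in map(float,sys.argv[2].split(",")):
  for e in(0,5,10,15):
    G=Mo+(63+e)*a;bx=np.cos(phi)*ex-np.sin(phi)*ey;by=np.cross(a,bx)
    print(phi,e,"G",G,*[proj(p,G+13*a+i*bx+j*by) for i,j in((-50,-8),(-50,8),(0,-8),(0,8))])
g=cv2.cvtColor(im,cv2.COLOR_BGR2GRAY).astype(int)
for v in range(20,240,20):
    r=g[v,260:380];d=np.abs(np.diff(cv2.GaussianBlur(r.astype(np.float32)[None],(5,1),0)[0]));k=[i+260 for i in range(1,118) if d[i]>6 and d[i]>=d[i-1] and d[i]>=d[i+1]];print(v,k)
E
python3 bar.py w6 0.2,0.33,0.45; python3 - <<'E'
import cv2;g=cv2.cvtColor(cv2.imread("pics/w6.png"),cv2.COLOR_BGR2GRAY)
for u in(300,310,318,325,333):print(u,g[0:160:4,u].tolist())
E
```

```text
0.2 0 G [ 562.9 -191.   204.6] [290.9 153.3] [322.5 147.9] [302.7 255.2] [336.4 251. ]
0.2 5 G [ 560.8 -190.9  209.1] [288.3 150.3] [321.1 144.7] [300.4 255.9] [335.4 251.6]
0.2 10 G [ 558.7 -190.7  213.7] [285.6 147.1] [319.6 141.2] [298.  256.8] [334.4 252.3]
0.2 15 G [ 556.6 -190.5  218.2] [282.6 143.7] [317.9 137.4] [295.4 257.6] [333.3 253. ]
0.33 0 G [ 562.9 -191.   204.6] [303.5 149.9] [335.8 148.5] [302.5 252.9] [336.5 253.3]
0.33 5 G [ 560.8 -190.9  209.1] [301.5 146.8] [334.9 145.3] [300.3 253.6] [335.6 254. ]
0.33 10 G [ 558.7 -190.7  213.7] [299.2 143.4] [333.9 141.8] [297.9 254.3] [334.6 254.8]
0.33 15 G [ 556.6 -190.5  218.2] [296.8 139.8] [332.8 138.1] [295.3 255.1] [333.5 255.6]
0.45 0 G [ 562.9 -191.   204.6] [315.6 148.2] [348.1 150.7] [302.7 250.8] [336.4 255.4]
0.45 5 G [ 560.8 -190.9  209.1] [314. 145.] [347.6 147.5] [300.4 251.4] [335.5 256.2]
0.45 10 G [ 558.7 -190.7  213.7] [312.2 141.6] [347.1 144. ] [298.  252.1] [334.5 257.1]
0.45 15 G [ 556.6 -190.5  218.2] [310.3 137.8] [346.6 140.3] [295.4 252.8] [333.3 258. ]
20 []
40 []
60 []
80 []
100 []
120 []
140 [3
[... 480 characters left out ...]
47, 150, 153, 141, 142, 145, 148, 155, 153, 152, 146, 146, 145, 152, 155, 79, 89, 87, 82, 85, 81, 86, 85]
318 [144, 136, 148, 151, 149, 143, 146, 152, 151, 142, 153, 149, 150, 146, 153, 158, 151, 150, 150, 149, 145, 150, 153, 153, 156, 149, 155, 141, 156, 150, 147, 111, 88, 84, 80, 82, 84, 84, 87, 87]
325 [148, 151, 143, 151, 146, 149, 150, 139, 144, 147, 150, 151, 146, 155, 153, 148, 142, 145, 148, 153, 147, 155, 145, 143, 142, 140, 152, 148, 148, 150, 145, 102, 84, 84, 84, 90, 89, 86, 89, 87]
333 [148, 149, 157, 155, 150, 155, 149, 150, 143, 149, 140, 142, 148, 146, 139, 148, 155, 143, 140, 149, 144, 145, 146, 141, 148, 155, 149, 154, 150, 151, 151, 151, 148, 149, 153, 111, 60, 53, 55, 49]
```

```bash
python3 - <<'E'
from h import *
np.set_printoptions(precision=1,suppress=True)
p=camera_params("wrist")
y=-.085;l=np.radians(25);Mo=np.array([589.4,-193.3,147.5])
ex=np.array([np.cos(l)*np.cos(y),np.cos(l)*np.sin(y),np.sin(l)]);a=np.array([-np.sin(l)*np.cos(y),-np.sin(l)*np.sin(y),np.cos(l)]);ey=np.cross(a,ex)
phi=.33
for e in(0,5,10,15):
    G=Mo+(63+e)*a;bx=np.cos(phi)*ex-np.sin(phi)*ey;by=np.cross(a,bx)
    print(e,[(proj(p,G+k*a-50*bx+j*by)) for k,j in((13,0),(-13,0),(-13,8),(-13,-8))], [ (proj(p,G+13*a-30*bx+j*by)) for j in (-8,8)])
g=cv2.cvtColor(cv2.imread("pics/w6.png"),cv2.COLOR_BGR2GRAY).astype(int)
print(g[118:160,305:328].mean(1).round().astype(int).tolist())
s=camera_params("scene")
E
```

```text
0 [array([319.5, 149.3]), array([325.9, 162.7]), array([339.7, 162.2]), array([312.4, 163.2])] [array([303.1, 189.9]), array([336.1, 189.1])]
5 [array([318. , 146.1]), array([324.9, 160.5]), array([339. , 159.9]), array([310.9, 161. ])] [array([301. , 188.2]), array([335.2, 187.4])]
10 [array([316.4, 142.6]), array([323.7, 158.1]), array([338.3, 157.5]), array([309.3, 158.6])] [array([298.7, 186.3]), array([334.2, 185.5])]
15 [array([314.6, 138.9]), array([322.5, 155.5]), array([337.6, 154.9]), array([307.6, 156.1])] [array([296.2, 184.3]), array([333.1, 183.4])]
[146, 147, 148, 148, 151, 152, 128, 84, 71, 79, 84, 85, 83, 84, 84, 84, 85, 84, 84, 84, 83, 84, 85, 84, 84, 84, 85, 84, 85, 84, 84, 84, 84, 85, 84, 84, 84, 84, 85, 85, 85, 85]
```

```bash
python3 - <<'E'
from h import *
import pickle
np.set_printoptions(precision=1,suppress=True)
p,o=pickle.load(open("pics/w3.pkl","rb"));M=R.from_rotvec(o["tcp_rot"]).as_matrix()
for off in(0,7):
  for tau in(20,25,30):
    t=np.radians(tau);ex=-M[:,0];z=np.array([0,0,1.]);a=np.cos(t)*z-np.sin(t)*ex;bx=np.cos(t)*ex+np.sin(t)*z;y=M[:,1];G=o["position"]+off*M[:,2]
    print(off,tau,[proj(p,G+13*a+i*bx+j*y) for i,j in((-50,-8),(-50,8),(-30,-8),(-30,8))])
for n in("w3","w6"):
    g=cv2.GaussianBlur(cv2.cvtColor(cv2.imread(f"pics/{n}.png"),cv2.COLOR_BGR2GRAY),(3,3),0).astype(int)
    print(n,"endcol",[ (v,g[v,312:325].mean().round()) for v in range(118,176,3)])
    for v in(140,170,185,200,220): print(v,g[v,294:342].tolist())
E
```

```text
0 20 [array([298.5, 154.3]), array([335.1, 154.3]), array([298.2, 199.8]), array([335.3, 199.9])]
0 25 [array([299.2, 154.5]), array([334.5, 154.6]), array([298.7, 198. ]), array([334.9, 198. ])]
0 30 [array([299.9, 155.6]), array([333.9, 155.6]), array([299.1, 196.7]), array([334.5, 196.7])]
7 20 [array([299.6, 152.5]), array([334.2, 152.5]), array([299.3, 195.6]), array([334.4, 195.6])]
7 25 [array([300.2, 152.8]), array([333.6, 152.8]), array([299.7, 193.9]), array([334., 194.])]
7 30 [array([300.7, 153.8]), array([333.1, 153.9]), array([300.1, 192.8]), array([333.7, 192.9])]
w3 endcol [(118, np.float64(151.0)), (121, np.float64(153.0)), (124, np.float64(156.0)), (127, np.float64(152.0)), (130, np.float64(153.0)), (133, np.float64(151.0)), (136, np.float64(152.0)), (139, np.float64(154.0)), (142, np.float64(153.0)), (145, np.float64(153.0)), (148, np.float64(153.0)), (151, np.float64(151.0)), (154, np.float64(154.0)), (157, np.float64(156.0)), (160, np.float64(155.0)), (163, np.float64(104.0)), (166, np.float64(81.0)), (169, np.float64(91.0)), (172, np.float64(92.0)), (175, np.flo
[... 1962 characters left out ...]
7, 88, 88, 87, 87, 83, 70, 59, 54, 56, 83, 133, 163, 166, 165, 165, 166, 166]
185 [127, 133, 140, 145, 145, 127, 85, 57, 60, 70, 80, 84, 85, 85, 85, 85, 87, 86, 85, 85, 84, 85, 85, 85, 86, 87, 87, 86, 86, 86, 86, 86, 87, 89, 88, 82, 72, 62, 56, 54, 76, 128, 171, 183, 182, 182, 182, 185]
200 [188, 187, 187, 188, 190, 161, 98, 58, 60, 71, 81, 85, 85, 85, 85, 84, 85, 85, 84, 83, 84, 84, 84, 85, 86, 87, 87, 85, 84, 85, 87, 88, 88, 88, 87, 83, 74, 65, 57, 54, 66, 114, 172, 195, 193, 192, 193, 193]
220 [136, 137, 137, 136, 136, 112, 68, 51, 61, 74, 84, 87, 85, 84, 84, 85, 85, 85, 85, 86, 85, 83, 84, 87, 88, 88, 89, 88, 86, 87, 88, 89, 88, 88, 89, 86, 78, 66, 58, 56, 56, 64, 79, 88, 92, 93, 94, 95]
```

The end row and the bar width disagree with the model, so I'll overlay the model on both views with my last picture.

```bash
cat > ov.py <<'E'
from h import *
import sys
y=-.085;l=np.radians(25);Mo=np.array([589.4,-193.3,147.5])
ex=np.array([np.cos(l)*np.cos(y),np.cos(l)*np.sin(y),np.sin(l)]);a=np.array([-np.sin(l)*np.cos(y),-np.sin(l)*np.sin(y),np.cos(l)]);ey=np.cross(a,ex)
def draw(im,p,e,phi,k,o,col,s0=.5):
    f=lambda X:tuple(int(v) for v in (proj(p,X)-o+.5)*k)
    for r in(25,50):
        q=[f(Mo+r*(np.cos(t)*ex+np.sin(t)*ey)) for t in np.linspace(0,6.283,60)]
        cv2.polylines(im,[np.array(q)],True,(0,255,255),1)
    G=Mo+(63+e)*a;bx=np.cos(phi)*ex-np.sin(phi)*ey;by=np.cross(a,bx)
    for h in(13,-13):cv2.polylines(im,[np.array([f(G+h*a+i*bx+j*by) for i,j in((-50,-8),(-50,8),(50,8),(50,-8))])],True,col,1)
E
python3 - <<'E'
from ov import *
p=camera_params("wrist");s=camera_params("scene");im=read_camera("scene");w=cv2.imread("pics/w6.png")
A=cv2.resize(w[100:300,200:440],None,fx=3.3,fy=3.0)[:1,:1]
k=2.5;A=cv2.resize(w[80:300,200:440],None,fx=k,fy=k,interpolation=cv2.INTER_CUBIC)[:, :600]
draw(A,p,0,.33,k,np.array([200,80]),(0,0,255))
B=cv2.resize(im[110:190,225:290],None,fx=3,fy=3,interpolation=cv2.INTER_CUBIC)
B2=B.copy();draw(B2,s,0,.33,3,np.array([225,110]),(0,0,255))
can=np.zeros((560,800,3),np.uint8);can[:550,:600]=A;can[:240,602:797]=B;can[250:490,602:797]=B2
cv2.imwrite("pics/ov.png",can)
E
```

```text
(no output)
```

View pics/ov.png

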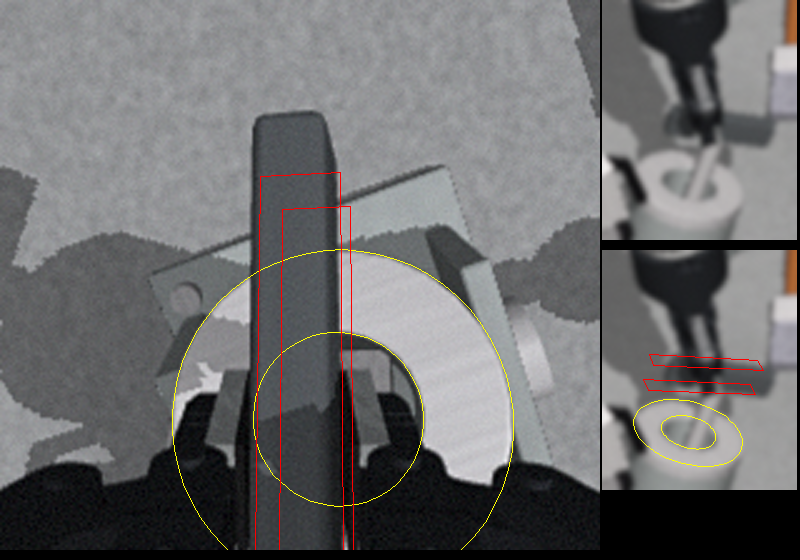

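The ring overlay fits well, so the mouth and camera are right. The bar's real end (290,112) lies well beyond the model's (300,175), so the key is jammed, over-leaning and not home. I'll release it, let it settle and re-measure numerically.

servo_tool:
  series:
    - {"dx": 0,"dy": 0,"dz": 0,"spin": 0}
    - {"dx": 0,"dy": 0,"dz": -0.5,"spin": 0}
    - {"dx": 0,"dy": 0,"dz": -0.5,"spin": 0}
  fingers: -0.2

```text
clock: 14.3
position: [562.1, -194.3, 215.4]
tcp_rot: [-0.693, -3.064, 0.001]
force: [0.4, -0.8, 0.7]
gripper_width: 34.2
gripper_force: 0.0
```

```bash
cat > fit.py <<'E'
# measure bar in wrist image: left/right outer edges per row & end row; fit height e, twist phi, lean err, shift
from ov import *
from scipy.optimize import least_squares
def meas(im):
    g=cv2.GaussianBlur(cv2.cvtColor(im,cv2.COLOR_BGR2GRAY),(3,3),0).astype(int)
    return g
if __name__=="__main__":
    o=arm.get_obs();p=camera_params("wrist");im=read_camera("wrist");cv2.imwrite("pics/%s.png"%sys.argv[1],im)
    print(o["position"].round(1),o["force"].round(1),o["gripper_width"])
    g=meas(im)
    m=((g<118)&(g>30)).astype(np.uint8);d=np.abs(g-np.median(g[:60]))
    for v in range(100,236,8):
        r=g[v].astype(float);print(v,"".join("%4d"%x for x in g[v,276:360:2]))
E
python3 fit.py w7
```

```text
[ 562.1 -194.3  215.4] [ 0.4 -0.8  0.7] 34.18052616410052
100  149 147 146 145 146 145 143 146 147 146 146 149 148 141 140 149 154 154 152 149 147 149 153 152 146 144 147 149 152 150 141 142 148 148 147 146 149 153 150 142 142 145
108  150 154 154 154 151 150 153 153 152 147 144 145 146 145 142 147 150 151 152 148 145 148 148 148 148 148 147 149 152 152 148 148 149 148 146 145 149 153 151 147 146 149
116  150 149 146 142 149 151 149 146 143 150 151 150 154 150 149 147 139 142 144 147 145 151 156 150 145 150 151 147 144 149 148 145 148 145 150 154 152 149 148 148 147 149
124  153 150 151 152 155 153 155 155 148 145 148 148 148 147 139 136 134 117 109 101  98  89  78  76  90 115 145 148 149 142 142 148 152 149 146 146 150 150 146 146 143 143
132  145 144 145 144 142 141 142 151 149 140 140 127  60  73  83  84  82  82  83  83  85  84  84  85  86  84  69 124 148 147 149 149 145 153 148 147 148 145 144 143 144 145
140  150 150 152 156 154 146 146 145 149 147 147 127  56  70  81  83  83  82  83  83  83  83  85  86  84  86  72  57 120 153 148 151 148 146 145 146 146 147 148 148 152 153
148 
[... 1198 characters left out ...]
 191 191
204  126 122 113 111 109 132 181 188 187 188 189 192 135  55  75  87  87  84  83  84  84  84  85  86  87  87  86  83  63  55 131 194 191 188 189 189 187 188 188 187 188 189
212   67  66  99 135 136 135 136 137 136 134 144 152 101  53  72  84  86  85  83  84  86  84  85  87  87  87  88  84  67  53 105 196 193 192 192 191 191 191 193 193 194 193
220  114 140 137 137 138 136 139 140 139 138 136 136 111  49  71  87  85  85  85  84  85  84  84  85  87  88  87  86  74  56  53  52  53  54  60  60  62  62  77 131 182 193
228  113 109 112 109  90 102 139 138 140 140 141 140 117  53  71  84  87  85  83  83  84  86  87  87  88  87  88  86  75  57  49  58 108 125 128 125 128 115  84  95  92  64
```

```bash
cat > fit2.py <<'E'
from ov import *
from scipy.optimize import least_squares
# obs: list of (row, left, right), endrow at col
def fit(p,rows,end,phi0):
    def model(v):
        e,phi,d,sx,sy,dy=v
        A=R.from_rotvec(-d*ey+dy*ex)  # lean more: a -> towards -ex
        a2=A.apply(a);bx=A.apply(np.cos(phi)*ex-np.sin(phi)*ey);by=np.cross(a2,bx)
        F=Mo-100*a+sx*ex+sy*ey+e*a
        return F,a2,bx,by
    def res(v):
        F,a2,bx,by=model(v);T=F+176*a2;r=[]
        def line(j):
            P1=proj(p,T-50*bx+j*by);P2=proj(p,T+0*bx+j*by);return P1,P2
        L=line(-8);Rr=line(8)
        for row,l_,r_ in rows:
            for (A_,B_),x in((L,l_),(Rr,r_)):
                t=(row-A_[1])/(B_[1]-A_[1]);r.append(A_[0]+t*(B_[0]-A_[0])-x)
        r.append((L[0][1]+Rr[0][1])/2-end)
        return np.array(r+[v[2]/.04,v[3]/1.5,v[4]/1.5,v[5]/.03,0])
    z=least_squares(res,[5,phi0,0.03,0,0,0]);return z.x,z.fun,model(z.x)
if __name__=="__main__":
    np.set_printoptions(precision=3,suppress=True)
    p=camera_params("wrist")
    x,f,m=fit(p,[(140,298.8,328.5),(180,299.5,330.5),(228,300.5,333)],124.5,.3);print(x,f,"G",m[0]+163*m[1])
E
python3 fit2.py
```

```text
[-3.524  0.276  0.095 -0.839  0.333 -0.018] [-0.306  0.301 -0.204  0.278 -0.24   0.151  0.232  2.375 -0.559  0.222
 -0.609  0.   ] G [ 550.239 -186.647  193.826]
```

The fit puts the socket face at about the seat (e about -3 ±3 mm) with twist about 0.28 rad. So it is home, just leaning within the bore's play. I'll centre on the bar, clamp lightly and start turning clockwise.

servo_tool:
  series:
    - {"dx": 0.34,"dy": 0.26,"dz": 0.44,"spin": 0}
    - {"dx": 0.34,"dy": 0.26,"dz": 0.44,"spin": 0}
    - {"dx": 0.34,"dy": 0.26,"dz": 0.44,"spin": 0}
    - {"dx": 0.34,"dy": 0.26,"dz": 0.44,"spin": 0}
    - {"dx": 0.34,"dy": 0.26,"dz": 0.44,"spin": 0.05}
    - {"dx": 0.34,"dy": 0.26,"dz": 0.44,"spin": 0.1}
    - {"dx": 0.34,"dy": 0.26,"dz": 0.44,"spin": 0.15}
    - {"dx": 0.34,"dy": 0.26,"dz": 0.44,"spin": 0.2}
    - {"dx": 0.34,"dy": 0.26,"dz": 0.44,"spin": 0.2}
  fingers: -1
  grip_force: 25

```text
clock: 15.25
position: [561.3, -188.6, 211.1]
tcp_rot: [0.994, 2.979, 0.006]
force: [3.9, 5.8, 3.2]
gripper_width: 17.9
gripper_force: 64.3
```

```bash
cat > st.py <<'E'
from h import *
import sys
o=arm.get_obs();M=R.from_rotvec(o["tcp_rot"]).as_matrix();print(o["clock"],o["position"].round(1),"psi",(3.057-np.arctan2(M[1,0],M[0,0])).round(3),"tiltz",M[:,2].round(3),"F",o["force"].round(1),"T",o["torque"].round(2),o["gripper_width"].round(1),o["gripper_force"].round(1),"j6",o["joints"][5].round(2))
E
python3 st.py
```

```text
Traceback (most recent call last):
  File "st.py", line 3, in <module>
    o=arm.get_obs();M=R.from_rotvec(o["tcp_rot"]).as_matrix();print(o["clock"],o["position"].round(1),"psi",(3.057-np.arctan2(M[1,0],M[0,0])).round(3),"tiltz",M[:,2].round(3),"F",o["force"].round(1),"T",o["torque"].round(2),o["gripper_width"].round(1),o["gripper_force"].round(1),"j6",o["joints"][5].round(2))
                                                                                                                                                                                                                                ^^^^^^^^^^^^^^^^^^^^^^^^
AttributeError: 'float' object has no attribute 'round'
```

servo_tool:
  series:
    - {"dx": 0,"dy": 0,"dz": 0,"spin": 0.08}
    - {"dx": 0,"dy": 0,"dz": 0,"spin": 0.16}
    - {"dx": 0,"dy": 0,"dz": 0,"spin": 0.24}
    - {"dx": 0,"dy": 0,"dz": 0,"spin": 0.32}
    - {"dx": 0,"dy": 0,"dz": 0,"spin": 0.4}
    - {"dx": 0,"dy": 0,"dz": 0,"spin": 0.45}
    - {"dx": 0,"dy": 0,"dz": 0,"spin": 0.45}

```text
clock: 15.95
position: [562.5, -188.6, 212.0]
tcp_rot: [1.633, 2.681, 0.008]
force: [4.1, 7.3, 6.2]
gripper_width: 18.2
gripper_force: 154.5
```

```bash
sed -i 's/o\["gripper_width"\].round(1),o\["gripper_force"\].round(1)/round(o["gripper_width"],1),round(o["gripper_force"],1)/' st.py; python3 st.py
```

```text
15.95 [ 562.5 -188.6  212. ] psi 1.009 tiltz [ 0.005  0.003 -1.   ] F [4.1 7.3 6.2] T [ 2.39 -2.35  0.75] 18.2 154.5 j6 0.77
```

Turning works, but the pads are wedging on the tilting bar (154 N on a pad). I'll open slightly to straddle it and keep turning.

servo_tool:
  series:
    - {"dx": 0,"dy": 0,"dz": 0,"spin": 0}
    - {"dx": 0,"dy": 0,"dz": 0,"spin": 0}
    - {"dx": 0,"dy": 0,"dz": 0,"spin": 0.08}
    - {"dx": 0,"dy": 0,"dz": 0,"spin": 0.16}
    - {"dx": 0,"dy": 0,"dz": 0,"spin": 0.24}
    - {"dx": 0,"dy": 0,"dz": 0,"spin": 0.32}
    - {"dx": 0,"dy": 0,"dz": 0,"spin": 0.4}
    - {"dx": 0,"dy": 0,"dz": 0,"spin": 0.4}
  fingers: -0.48

```text
clock: 16.75
position: [561.8, -190.1, 211.9]
tcp_rot: [2.136, 2.3, 0.005]
force: [5.9, 2.4, 6.4]
gripper_width: 22.4
gripper_force: 61.7
```

```bash
python3 st.py; python3 fit.py w8
```

```text
16.75 [ 561.8 -190.1  211.9] psi 1.412 tiltz [ 0.004  0.001 -1.   ] F [5.9 2.4 6.4] T [ 1.18 -2.17  0.49] 22.4 61.7 j6 1.17
[ 561.8 -190.1  211.9] [5.9 2.4 6.4] 22.414328052748548
100  135 135 136 140 140 139 133 138 141 142 145 147 140 139 142 147 147 146 142 140 144 147 147 144 144 137 135 137 141 145 143 144 149 149 145 145 142 136 136 139 143 142
108  139 141 140 139 140 141 138 138 137 137 137 138 138 138 138 140 140 138 140 139 136 137 142 144 140 143 141 141 142 138 138 137 138 136 136 136 135 133 134 138 135 134
116  140 141 143 139 141 138 135 137 138 143 137 138 141 139 141 145 140 142 141 142 143 146 125 153 158 159 160 157 149 146 146 141 140 143 139 133 132 133 136 141 146 144
124  146 142 142 139 126  99  76  73  74  73  74  76  79  78  80  82  84  81  65  54  57  58  85 132 156 159 161 159 161 160 159 160 160 156 149 151 159 160 161 161 162 163
132  138 142 143  97  64  78  79  78  78  79  81  80  81  81  81  83  83  85  73  60  51  54  55  53  53  52  51  72 148 157 157 157 105  55  56  56  81 147 159 159 157 157
140  146 138 133 122  63  76  80  81  78  80  80  80  8
[... 1320 characters left out ...]
 114 117
204  138 137 136 140 137 134 106  63  78  81  80  80  78  81  81  83  84  84  87  87  85  72  57  55  54  52  50  52  53  51  52  57  63  68  80  86  94  97 101 108 111 114
212  139 137 138 140 142 140 124  63  76  81  80  78  80  80  82  83  82  83  84  86  86  78  62  55  55  55  52  53  52  53  54 105 122 122 123 122 122 123 122 121 122 122
220  142 141 137 137 139 140 140  82  69  81  81  80  79  80  81  82  84  82  84  86  87  83  67  55  54  54  54  52  53  52  51 111 147 118 117 115 114 113 110 107 104 104
228  147 142 141 136 123  98  95  79  61  79  79  81  80  82  82  84  83  83  82  85  87  84  73  57  55  53  54  53  53  52  50  77 131  78 104 108 106 103  95  86  89  86
```

```bash
python3 - <<'E'
from fit2 import *
np.set_printoptions(precision=3,suppress=True)
p=camera_params("wrist")
x,f,m=fit(p,[(140,283.6,313.8),(180,286.2,316.8),(212,288.8,319.3)],122,1.3);print(x,f,"G",m[0]+163*m[1])
E
```

```text
[-4.193  1.272  0.038 -0.274  1.302 -0.087] [-0.317  0.268  0.133  0.09  -0.027 -0.152  0.264  0.944 -0.183  0.868
 -2.897  0.   ] G [ 560.458 -175.328  197.421]
```

Twist is about 1.27 now and the key is still home. A bit more, to meet the stop.

servo_tool:
  series:
    - {"dx": 0,"dy": 0,"dz": 0,"spin": 0.08}
    - {"dx": 0,"dy": 0,"dz": 0,"spin": 0.16}
    - {"dx": 0,"dy": 0,"dz": 0,"spin": 0.22}
    - {"dx": 0,"dy": 0,"dz": 0,"spin": 0.22}

```text
clock: 17.2
position: [561.1, -190.1, 211.4]
tcp_rot: [2.374, 2.057, 0.002]
force: [3.2, -0.7, 5.8]
gripper_width: 22.7
gripper_force: 81.5
```

```bash
python3 st.py; python3 fit.py w9 | awk '$1==140||$1==180||$1==212||$1==116||$1==124'
```

```text
17.2 [ 561.1 -190.1  211.4] psi 1.629 tiltz [ 0.002  0.    -1.   ] F [ 3.2 -0.7  5.8] T [ 0.97 -1.49  2.09] 22.7 81.5 j6 1.39
116  139 138 136 133 132 137 140 140 142 142 138 142 143 140 144 143 141 157 159 161 160 159 160 159 159 162 161 160 161 161 160 160 161 163 161 164 164 161 158 157 158 157
124  124  88  75  73  73  75  74  77  76  76  80  81  84  73  58  53  50  52  52  51  53  61  67  94 149 157 158 107  52  75 147 162 161 159 156 156 158 158 157 157 157 157
140   63  79  77  79  79  79  81  82  81  79  79  81  83  85  75  58  52  51  53  51  50  49  53  49  46  87 143 100 103 104 103 102 104 102 104 102 103 102 103 102 101 101
180  138 140 107  62  79  82  79  80  80  80  82  82  80  81  84  84  82  71  58  52  51  53  49  49  52  51  50  50 126 176 174 174 173 170 172 172 170 174 178 181 177 175
212  143 138 138 142 129  68  75  79  80  80  81  81  81  82  82  81  83  84  84  75  60  52  54  51  50  50  52  51  49  48  89 125 124 125 122 119 119 117 115 111 106 101
```

```bash
python3 - <<'E'
from fit2 import *
np.set_printoptions(precision=3,suppress=True)
p=camera_params("wrist")
x,f,m=fit(p,[(140,275.3,305),(180,280.2,310.5),(212,285,315)],121.5,1.3);print(x,f,"G",m[0]+163*m[1])
E
```

```text
[-5.223  1.445  0.033 -0.215  1.363 -0.094] [-0.522  0.399  0.286  0.088  0.052 -0.262  0.266  0.827 -0.144  0.908
 -3.14   0.   ] G [ 561.775 -174.193  196.763]
```

The torque rose to 2.1 N·m at a twist of about 1.4, so the nut is at its stop. Next: release, square up, re-grip the bar, and lift a little along the axis.

servo_tool:
  series:
    - {"dx": 0,"dy": 0,"dz": 0,"spin": 0}
    - {"dx": 0,"dy": 0,"dz": 0.2,"spin": -0.1}
    - {"dx": 0,"dy": 0,"dz": 0.2,"spin": -0.22}
    - {"dx": 0,"dy": 0,"dz": 0.2,"spin": -0.22}
  fingers: -0.3

```text
clock: 17.65
position: [560.0, -190.9, 208.4]
tcp_rot: [-2.134, -2.305, 0.003]
force: [2.4, -2.0, 0.9]
gripper_width: 30.2
gripper_force: 1.2
```

servo_tool:
  series:
    - {"dx": 0,"dy": 0,"dz": 0,"spin": 0}
    - {"dx": 0,"dy": 0,"dz": 0,"spin": 0}
    - {"dx": 0,"dy": 0,"dz": 0,"spin": 0}
    - {"dx": 0,"dy": 0,"dz": 0,"spin": 0}
  fingers: -1
  grip_force: 45

```text
clock: 18.05
position: [561.1, -191.1, 209.9]
tcp_rot: [2.139, 2.297, 0.0]
force: [2.0, -3.8, 6.9]
gripper_width: 23.9
gripper_force: 48.9
```

servo_tool:
  series:
    - {"dx": 0.03,"dy": -0.21,"dz": -0.45,"spin": 0}
    - {"dx": 0.07,"dy": -0.42,"dz": -0.9,"spin": 0}
    - {"dx": 0.1,"dy": -0.62,"dz": -1.36,"spin": 0}
    - {"dx": 0.14,"dy": -0.83,"dz": -1.8,"spin": 0}
    - {"dx": 0.14,"dy": -0.83,"dz": -1.8,"spin": 0}

```text
clock: 18.55
position: [552.8, -190.3, 227.4]
tcp_rot: [2.139, 2.298, -0.0]
force: [4.2, -3.8, 1.9]
gripper_width: 23.0
gripper_force: 47.8
```

```bash
python3 st.py; python3 fit.py w10 | awk '$1==140||$1==180||$1==212||$1==116||$1==124||$1==108'
```

```text
18.55 [ 552.8 -190.3  227.4] psi 1.415 tiltz [ 0.002 -0.002 -1.   ] F [ 4.2 -3.8  1.9] T [-1.07 -1.44 -0.16] 23.0 47.8 j6 1.17
108  140 137 138 138 137 139 141 141 141 139 140 138 139 138 136 138 137 138 136 139 141 137 137 136 134 137 142 142 141 140 140 141 139 138 139 142 136 135 137 137 134 133
116  145 145 144 137 135 138 141 142 138 139 137 135 138 142 139 137 137 137 139 140 141 140 141 141 142 145 121 153 157 157 157 152 146 146 145 138 141 141 134 131 133 136
124  139 139 136 140 143 146 142 134 128 115 103  93  82  76  70  67  69  73  75  81 104 134 140 138 140  98 134 158 157 157 160 161 160 158 159 159 157 138 140 149 152 157
140  137 136 137 138 104  60  79  78  77  79  79  78  80  82  81  80  84  84  85  76  60  53  53  53  54  51  52  49  57 138 155 158 159 150 107 102 103 103 103 103  99  91
180  141 140 136 138 140 126  65  74  78  78  79  80  77  83  81  80  80  82  86  86  82  66  55  52  56  56  52  51  52  50 117 177 172 175 176 176 177 177 175 176 174 173
212  140 142 143 145 144 141 137  73  69  79  79  78  78  80  81  81  83  83  83  86  86  82  68  54  53  54  53  49  53  51  50  78 115 116 120 120 121 121 122 122 122 123
```

The key follows (same bar image relative to the gripper, low forces). Drawing it out another 60 mm.

servo_tool:
  series:
    - {"dx": 0.04,"dy": -0.25,"dz": -0.54,"spin": 0}
    - {"dx": 0.09,"dy": -0.5,"dz": -1.1,"spin": 0}
    - {"dx": 0.13,"dy": -0.75,"dz": -1.6,"spin": 0}
    - {"dx": 0.17,"dy": -1,"dz": -2.2,"spin": 0}
    - {"dx": 0.22,"dy": -1.25,"dz": -2.7,"spin": 0}
    - {"dx": 0.26,"dy": -1.5,"dz": -3.3,"spin": 0}
    - {"dx": 0.3,"dy": -1.75,"dz": -3.8,"spin": 0}
    - {"dx": 0.35,"dy": -2,"dz": -4.35,"spin": 0}
    - {"dx": 0.39,"dy": -2.25,"dz": -4.9,"spin": 0}
    - {"dx": 0.43,"dy": -2.5,"dz": -5.44,"spin": 0}

```text
clock: 19.6
position: [527.0, -187.5, 280.7]
tcp_rot: [-2.14, -2.3, 0.001]
force: [5.0, -3.3, -6.1]
gripper_width: 23.1
gripper_force: 47.0
```

```bash
python3 st.py; python3 fit.py w11 | awk '$1==140||$1==180||$1==212||$1==116||$1==124||$1==108'
```

```text
19.6 [ 527.  -187.5  280.7] psi 1.414 tiltz [-0.    -0.001 -1.   ] F [ 5.  -3.3 -6.1] T [-0.78 -1.56 -0.04] 23.1 47.0 j6 1.16
108  134 139 138 134 137 140 139 137 137 140 139 140 144 144 140 141 140 135 135 139 140 137 133 141 140 144 144 136 137 146 146 143 136 139 146 143 141 139 137 140 145 147
116  141 139 140 137 138 138 134 140 141 134 130 134 138 133 135 137 137 139 136 138 139 140 139 138 132 130 137 139 137 142 140 140 138 138 141 139 137 138 142 141 138 139
124  139 138 141 139 142 145 141 134 130 114 102  90  76  75  69  68  67  72  73  72 101 124 132 139 146 140 132 139 142 146 145 140 138 141  99 114 154 156 157 158 157 156
140  141 140 140 144 110  60  77  79  78  76  79  79  81  81  80  80  81  82  85  77  60  54  53  54  52  50  52  50  54 125 140 142 129  85 141 154 154 154 156 155 158 146
180  132 135 136 140 139 127  66  73  80  80  78  78  80  80  82  81  82  82  83  86  82  65  52  55  53  52  50  51  50  51  96 155 159 172 168 171 173 172 173 171 177 175
212  135 139 141 133 138 144 144  74  68  80  80  78  78  81  80  80  83  83  83  82  85  83  69  54  52  51  52  52  53  51  47  81 118 117 120 120 121 120 122 120 123 120
```

The key is held firmly with its foot about 22 mm inside the mouth. Now I'll swing the bar over the mouth while rising, so it comes upright in the pads.

servo_tool:
  series:
    - {"dx": -0.09,"dy": 0.6,"dz": -0.45,"spin": 0}
    - {"dx": -0.19,"dy": 1.2,"dz": -0.9,"spin": 0}
    - {"dx": -0.28,"dy": 1.8,"dz": -1.35,"spin": 0}
    - {"dx": -0.37,"dy": 2.4,"dz": -1.8,"spin": 0}
    - {"dx": -0.46,"dy": 3,"dz": -2.25,"spin": 0}
    - {"dx": -0.56,"dy": 3.6,"dz": -2.7,"spin": 0}
    - {"dx": -0.65,"dy": 4.2,"dz": -3.15,"spin": 0}
    - {"dx": -0.74,"dy": 4.8,"dz": -3.6,"spin": 0}
    - {"dx": -0.84,"dy": 5.4,"dz": -4.05,"spin": 0}
    - {"dx": -0.93,"dy": 5.9,"dz": -4.5,"spin": 0}

```text
clock: 20.65
position: [586.7, -192.0, 326.5]
tcp_rot: [-2.135, -2.304, 0.001]
force: [-0.2, -0.5, -4.6]
gripper_width: 15.3
gripper_force: 44.8
```

```bash
python3 st.py; python3 fit.py w12 | awk '$1==140||$1==180||$1==212||$1==116||$1==124||$1==108||$1==148'
```

```text
20.65 [ 586.7 -192.   326.5] psi 1.41 tiltz [-0.001 -0.    -1.   ] F [-0.2 -0.5 -4.6] T [-0.01  0.07  0.02] 15.3 44.8 j6 1.18
108  140 139 139 138 135 137 136 137 137 140 137 137 135 132 139 141 142 142 139 139 137 138 138 135 136 132 134 136 134 137 140 143 144 135  94  90  93  93  88  88  91  89
116  137 137 135 135 140 141 135 136 139 146 142 140 139 142 126 153 158 160 157 156 156 160 154 146 145 143 134 138 144 133 131 137 138  97  89  94  99  96  88  85  90 130
124  140 140 141 142 137 136 139 141 142 139 136 137 136 122 128 118  94  91  89  86  89  84  74  86  88  86  84  92 127 146 148 149 145 111 117 136 148 156 170 178 183 181
140  139 142 140 140 141 138 138 136 137 140 139 139  86  55  76  85  91  92  93  91  93  93  92  93  94  95  94  95  83  68  69 105 100  95  93  93  93  93  92  81  78  76
148  138 139 136 136 139 144 147 141 136 139 145 165 139  56  75  86  90  93  90  90  92  92  94  93  94  92  94  95  83  66  94 178 171 170 173 179 158 131 122 110 111 109
180  138 139 136 144 168 169 169 172 170 171 173 172 146  59  72  84  89  90  90  88  89  90  91  91  89  92  93  91  80  65  68  98  90 102 168 175 171 171 174 176 176 175
212   88  84  84  85  85  88  85  85  96 114 121 124 107  61  71  83  89  90  88  87  86  88  89  88  89  89  90  88  76  62 115 187 175 173 174 177 179 179 177 179 184 163
```

```bash
python3 - <<'E'
from h import *
np.set_printoptions(precision=1,suppress=True)
p=camera_params("wrist");o=arm.get_obs();M=R.from_rotvec(o["tcp_rot"]).as_matrix();x,y,z=M.T
for tau in(-4,0,4):
 t=np.radians(tau);bx=np.cos(t)*x+np.sin(t)*z;up=-np.cos(t)*z+np.sin(t)*x
 for off in(3,7,11):
  G=o["position"]+off*z
  print(tau,off,[proj(p,G+13*up+i*bx+j*y) for i,j in((50,-8),(50,8),(20,-8),(20,8))])
E
```

```text
-4 3 [array([296.6, 168.4]), array([339. , 168.5]), array([298.4, 239.4]), array([337.2, 239.5])]
-4 7 [array([297.4, 166.7]), array([338.3, 166.8]), array([299. , 235.6]), array([336.6, 235.6])]
-4 11 [array([298.1, 165.1]), array([337.6, 165.2]), array([299.7, 231.9]), array([336., 232.])]
0 3 [array([297.2, 164.3]), array([338.4, 164.4]), array([298.6, 235.9]), array([337., 236.])]
0 7 [array([298. , 162.8]), array([337.7, 162.8]), array([299.2, 232.2]), array([336.4, 232.3])]
0 11 [array([298.7, 161.4]), array([337.1, 161.4]), array([299.8, 228.8]), array([335.8, 228.8])]
4 3 [array([297.9, 161. ]), array([337.8, 161.1]), array([298.8, 232.7]), array([336.8, 232.7])]
4 7 [array([298.5, 159.7]), array([337.2, 159.7]), array([299.4, 229.1]), array([336.2, 229.2])]
4 11 [array([299.2, 158.4]), array([336.6, 158.4]), array([300. , 225.8]), array([335.7, 225.8])]
```

The bar is square in the pads and force is weight only. From the fit, the bar centre is about 16 mm along tool +x and about 14 mm below the TCP. Lifting and carrying toward the block.

servo_tool:
  series:
    - {"dx": 0,"dy": 0,"dz": -1,"spin": 0}
    - {"dx": 0,"dy": 0,"dz": -2.5,"spin": 0}
    - {"dx": 0,"dy": 0,"dz": -4,"spin": 0}
    - {"dx": 0,"dy": 0,"dz": -5,"spin": 0}
    - {"dx": 0,"dy": 0,"dz": -5,"spin": 0}
  fingers: -1
  grip_force: 70

```text
clock: 21.2
position: [586.5, -192.0, 378.3]
tcp_rot: [2.134, 2.302, 0.002]
force: [0.4, -0.9, -3.8]
gripper_width: 15.1
gripper_force: 73.8
```

servo_tool:
  series:
    - {"dx": 1.5,"dy": 0.4,"dz": 0,"spin": -0.1}
    - {"dx": 4.5,"dy": 1.1,"dz": 0,"spin": -0.24}
    - {"dx": 8,"dy": 1.9,"dz": 0,"spin": -0.38}
    - {"dx": 11.5,"dy": 2.7,"dz": 0,"spin": -0.52}
    - {"dx": 15,"dy": 3.6,"dz": 0,"spin": -0.66}
    - {"dx": 18.5,"dy": 4.4,"dz": 0,"spin": -0.8}
    - {"dx": 22,"dy": 5.2,"dz": 0,"spin": -0.94}
    - {"dx": 25.5,"dy": 6.1,"dz": 0,"spin": -1.08}
    - {"dx": 28,"dy": 6.7,"dz": 0,"spin": -1.2}
    - {"dx": 30,"dy": 7.1,"dz": 0,"spin": -1.3}

```text
clock: 22.2
position: [634.2, 114.5, 375.7]
tcp_rot: [-0.296, -3.127, 0.0]
force: [0.3, -0.0, -4.6]
gripper_width: 14.8
gripper_force: 73.8
```

```bash
python3 go.py 661.9 280.2 340 3.066
```

```text
[ 0.39 16.8   3.57] spin -0.113 22.2 [634.2 114.5 375.7] [ 0.3 -0.  -4.6] [-0.06 -0.04  0.03]
```

servo_tool:
  series:
    - {"dx": 0.05,"dy": 2,"dz": 0,"spin": -0.03}
    - {"dx": 0.1,"dy": 5,"dz": 0,"spin": -0.06}
    - {"dx": 0.2,"dy": 8,"dz": 0.5,"spin": -0.1}
    - {"dx": 0.25,"dy": 11,"dz": 1.5,"spin": -0.113}
    - {"dx": 0.3,"dy": 14,"dz": 2.5,"spin": -0.113}
    - {"dx": 0.39,"dy": 16,"dz": 3.5,"spin": -0.113}
    - {"dx": 0.39,"dy": 16.8,"dz": 5,"spin": -0.113}
    - {"dx": 0.39,"dy": 16.8,"dz": 7,"spin": -0.113}
    - {"dx": 0.39,"dy": 16.8,"dz": 7.6,"spin": -0.113}
    - {"dx": 0.39,"dy": 16.8,"dz": 7.6,"spin": -0.113}

```text
clock: 23.2
position: [662.6, 277.8, 299.3]
tcp_rot: [-0.13, -3.137, 0.002]
force: [0.1, 0.2, -4.1]
gripper_width: 14.7
gripper_force: 73.7
```

```bash
python3 st.py; python3 - <<'E'
from h import *
np.set_printoptions(precision=1,suppress=True)
s=camera_params("scene");o=arm.get_obs();M=R.from_rotvec(o["tcp_rot"]).as_matrix();x,y,z=M.T
for tau in(-6,-3,0,3,6):
    t=np.radians(tau);bx=np.cos(t)*x+np.sin(t)*z;up=-np.cos(t)*z+np.sin(t)*x
    G=o["position"]+15.6*x+14*z;F=G-163*up
    print(tau,"F",F,proj(s,F),"bot",[proj(s,F+16.5*(i*bx+j*y)) for i,j in((1,1),(1,-1),(-1,-1),(-1,1))],"top",[proj(s,F+60*up+16.5*(i*bx+j*y)) for i,j in((1,1),(1,-1),(-1,-1),(-1,1))])
im=read_camera("scene");cv2.imwrite("pics/s13.png",im);g=cv2.cvtColor(im,cv2.COLOR_BGR2GRAY)
sat=im.max(2).astype(int)-im.min(2)
print("gray cols 345..395")
for v in range(240,312,3): print(v," ".join("%3d%s"%(g[v,u],"*" if sat[v,u]>40 else "") for u in range(345,396,2)))
E
```

```text
23.2 [662.6 277.8 299.3] psi -0.002 tiltz [-0.002 -0.001 -1.   ] F [ 0.1  0.2 -4.1] T [ 0.03 -0.02 -0.05] 14.7 73.7 j6 0.48
-6 F [629.7 280.3 123.3] [373.7 301.2] bot [array([384.2, 301.8]), array([373.9, 291.1]), array([363.2, 300.6]), array([373.4, 311.6])] top [array([385.3, 293. ]), array([374.3, 281.9]), array([363. , 291.8]), array([373.9, 303.3])]
-3 F [638.2 279.6 122.6] [370.9 303.7] bot [array([381.4, 304.4]), array([371.1, 293.7]), array([360.4, 302.9]), array([370.6, 314. ])] top [array([383.4, 294.8]), array([372.5, 283.6]), array([361.1, 293.3]), array([372. , 304.9])]
0 F [646.7 278.9 122.4] [368.1 306.1] bot [array([378.6, 307. ]), array([368.4, 296.1]), array([357.6, 305.2]), array([367.8, 316.3])] top [array([381.5, 296.6]), array([370.6, 285.3]), array([359.3, 294.8]), array([370.1, 306.4])]
3 F [655.2 278.2 122.6] [365.3 308.4] bot [array([375.8, 309.5]), array([365.6, 298.6]), array([354.8, 307.4]), array([365. , 318.6])] top [array([379.7, 298.3]), array([368.8, 287. ]), array([357.4, 296.1]), array([368.3, 307.8])]
6 F [663.7 277.5 123.2] [362.5 310.7] bot [arr
[... 2116 characters left out ...]
 165 161 120  94  81  74  72  68  62  68
294  57  51  79 133 202 198 112  77 120 118 107 142 162 161 165 170 169 168 165 165 168 169 168 171 167 166
297  61  88 102 129 179 180 159 160 132 101 128 155 162 160 165 168 168 172 169 166 169 169 167 168 165 165
300 120 137 136 136 137 197 211 202 145 112 146 163 176 199 181 169 168 168 167 167 171 172 169 171 169 166
303  98 117 132 114 112 139 192 208 185 148 160 172 198 207 210 190 158* 166 168 168 167 169 167 171 172 169
306  87*  90  89  97 117 117 124 170 204 205 203 205 206 194 168 150* 139* 145* 158 162 164 165 163 167 170 167
309  90*  87*  95* 115 120 118 115 117 144 192 210 197 167 152 128 126* 142* 141* 141* 158 167 167 169 166 166 170
```

```bash
python3 - <<'E'
import cv2
im=cv2.imread("pics/s13.png");g=cv2.cvtColor(im,cv2.COLOR_BGR2GRAY);sat=im.max(2).astype(int)-im.min(2)
print("    "+"".join(str(u//10%10) if u%10==0 else ' ' for u in range(338,400)))
for v in range(284,336):
    print(v,"".join('o' if sat[v,u]>45 else '#' if g[v,u]>185 else '+' if g[v,u]>140 else '-' if g[v,u]>85 else '.' for u in range(338,400)))
E
```

```text
4         5         6         7         8         9         
284 ooooooo............-----------....................---.....----
285 ooooooo............----------...--.........................---
286 oooooo--............-------.....---.........................--
287 ooooo---.............-----......---..........................-
288 oooo.----.............---.....-----..........................-
289 ooo..----....................------...----..................--
290 ooo.----......-.............----++-----+++-................--+
291 oo.----......----........------+++++-++++++----...........--++
292 o..---.......-+++-.....-oo----+++++++++++++++--------------+++
293 ..---.......--+##+-....ooo----++++++++++++++++++++++++++++++++
294 .----.......--+###+-..-------+++++++++++++++++++++++++++++++++
295 -----......---+###+----------+++++++++++++++++++++++++++++++++
296 ------....----+###+----------+++++++++++++++++++++++++++++++++
297 ------...-----++#++++++-----++++++++++++++++++++++++++++++++++
298 -----...------+++++##++-----++++++++++++++++++++++++++++++++++
299 -----..--------++#####+----+++
[... 1744 characters left out ...]
oooooooooooooooooo-+++++++++++
326 +++++++--ooooooooooooooooooooooooooooooooooooooooo++++++++++++
327 ++++++++--oooooooooooooooooooooooooooooooooooooooo++++++++++++
328 +++++++++--oooooooooooooooooooooooooooooooooooooo+++++++++++++
329 ++++++++++--oooooooooooooooooooooooooooooooooooo-+++++++++++++
330 +++++++++++--oooooooooooooooooooooooooooooooooo-++++++++++++++
331 ++++++++++++--oooooooooooooooooooooooooooooooo-+++++++++++++++
332 +++++++++++++-.oooooooooooooooooooooooooooooo-++++++++++++++++
333 +++++++++++++--ooooooooooooooooooooooooooooo-+++++++++++++++++
334 ++++++++++++++--ooooooooooooooooooooooooooo+++++++++++++++++++
335 +++++++++++++++--ooooooooooooooooooooooooo++++++++++++++++++++
```

In this pixel map the socket's top face has its front corner at (365,311) and right corner at (375,302), with the bottom front corner at (361,323). That is about 7–8° of lean along the bar, foot about 21 mm too far +x. Correcting and lowering partway.

servo_tool:
  series:
    - {"dx": 0.9,"dy": 0.2,"dz": 0,"spin": 0}
    - {"dx": 1.8,"dy": 0.4,"dz": 0,"spin": 0}
    - {"dx": 1.8,"dy": 0.4,"dz": 1.5,"spin": 0}
    - {"dx": 1.8,"dy": 0.4,"dz": 3,"spin": 0}
    - {"dx": 1.8,"dy": 0.4,"dz": 4,"spin": 0}
    - {"dx": 1.8,"dy": 0.4,"dz": 4,"spin": 0}

```text
clock: 23.85
position: [644.5, 283.7, 259.5]
tcp_rot: [-0.128, -3.137, 0.001]
force: [-0.5, -0.2, -4.2]
gripper_width: 14.9
gripper_force: 73.7
```

```bash
python3 st.py; python3 - <<'E'
from h import *
im=read_camera("scene");cv2.imwrite("pics/s14.png",im)
g=cv2.cvtColor(im,cv2.COLOR_BGR2GRAY);sat=im.max(2).astype(int)-im.min(2)
print("    "+"".join(str(u//10%10) if u%10==0 else ' ' for u in range(338,400)))
for v in range(288,348):
    print(v,"".join('o' if sat[v,u]>45 else '#' if g[v,u]>185 else '+' if g[v,u]>140 else '-' if g[v,u]>85 else '.' for u in range(338,400)))
E
```

```text
23.85 [644.5 283.7 259.5] psi -0.003 tiltz [-0.002 -0.001 -1.   ] F [-0.5 -0.2 -4.2] T [-0.03  0.02 -0.  ] 14.9 73.7 j6 0.5
      4         5         6         7         8         9         
288 oooo.--------...ooooooooo------------.....................-...
289 ooo..-------....ooooooooo-.---------...-......................
290 ooo.-------..-..ooooooooo...-------....--.....................
291 oo.-------..----.ooooooo.....----......---....................
292 o.--------.-------.ooooo.....---......----....-...............
293 o--------.---------.ooo.............------...---..............
294 --------..----------ooo............----++----+++-.............
295 --------..----------.oo...........---+++++--+++++--...........
296 -------...---------..ooo.......------+++++++++++++------------
297 ------..-----------.oooooo...-------+++++++++++++++++++++++---
298 ------------------..ooooooo.--------++++++++++++++++++++++++++
299 -------++---------..ooooooo---------++++++++++++++++++++++++++
300 ----.--++++------..ooooooo+++------+++++++++++++++++++++++++++
301 ---..-++#++------..oooooo++#++----
[... 2410 characters left out ...]
ooooooo-++++++++++++++++++++++
338 ++++++++++++++++++--oooooooooooooooooo-+++++++++++++++++++++++
339 +++++++++++++++++++--oooooooooooooooo-++++++++++++++++++++++++
340 ++++++++++++++++++++-.oooooooooooooo-+++++++++++++++++++++++++
341 ++++++++++++++++++++--ooooooooooooo-++++++++++++++++++++++++++
342 +++++++++++++++++++++--ooooooooooo-+++++++++++++++++++++++++++
343 ++++++++++++++++++++++--ooooooooo-+++++++++++++++++++++++++++-
344 +++++++++++++++++++++++--ooooooo-+++++++++++++++++++++++++++--
345 ++++++++++++++++++++++++--oooo-++++++++++++++++++++++++++++---
346 +++++++++++++++++++++++++--oo-++++++++++++++++++++++++++++----
347 ++++++++++++++++++++++++++---+++++++++++++++++++++++++++++----
```

```bash
python3 - <<'E'
from h import *
np.set_printoptions(precision=1,suppress=True)
s=camera_params("scene");yw=-.076;rx=np.array([np.cos(yw),np.sin(yw),0]);ry=np.array([-np.sin(yw),np.cos(yw),0]);C=np.array([646.3,281.4,75.])
print("pocket",[proj(s,C+22.5*(i*rx+j*ry)) for i,j in((1,1),(1,-1),(-1,-1),(-1,1))])
print("block end",[proj(s,C+37.5*i*rx+39*ry) for i in(1,-1)],[proj(s,C+37.5*i*rx+39*ry-[0,0,75]) for i in(1,-1)])
o=arm.get_obs();M=R.from_rotvec(o["tcp_rot"]).as_matrix();x,y,z=M.T
for tau in(5,7,9):
    t=np.radians(tau);bx=np.cos(t)*x+np.sin(t)*z;up=-np.cos(t)*z+np.sin(t)*x
    F=o["position"]+15.6*x+14*z-163*up
    print(tau,"F",F,"bot",[proj(s,F+16.5*(i*bx+j*y)) for i,j in((1,1),(1,-1),(-1,-1),(-1,1))],"top",[proj(s,F+60*up+16.5*(i*bx+j*y)) for i,j in((1,1),(1,-1),(-1,-1),(-1,1))])
E
```

```text
pocket [array([367.1, 327.8]), array([353.7, 313.1]), array([367.6, 301.1]), array([381.2, 315.3])]
block end [array([367.4, 337.7]), array([390.9, 316.5])] [array([364.9, 347.2]), array([387., 327.])]
5 F [643.4 283.8  84.1] bot [array([379.4, 313.8]), array([369.5, 303.2]), array([359.2, 311.6]), array([369.2, 322.5])] top [array([384. , 302.7]), array([373.4, 291.8]), array([362.7, 300.4]), array([373.2, 311.6])]
7 F [649.  283.4  84.7] bot [array([377.6, 315.3]), array([367.7, 304.8]), array([357.5, 313. ]), array([367.4, 323.9])] top [array([382.8, 303.7]), array([372.2, 292.8]), array([361.5, 301.2]), array([372.1, 312.5])]
9 F [654.7 282.9  85.5] bot [array([375.9, 316.9]), array([365.9, 306.2]), array([355.7, 314.3]), array([365.7, 325.2])] top [array([381.6, 304.8]), array([371. , 293.8]), array([360.4, 302. ]), array([371. , 313.4])]
```

Socket and pocket agree: the foot is about +4 mm in x and +2 mm in y of the pocket centre, which suits the lean. A small trim, then lower.

servo_tool:
  series:
    - {"dx": 0.1,"dy": -0.15,"dz": 0.8,"spin": 0}
    - {"dx": 0.1,"dy": -0.15,"dz": 1.6,"spin": 0}
    - {"dx": 0.1,"dy": -0.15,"dz": 2.4,"spin": 0}
    - {"dx": 0.1,"dy": -0.15,"dz": 3.2,"spin": 0}
    - {"dx": 0.1,"dy": -0.15,"dz": 3.2,"spin": 0}

```text
clock: 24.4
position: [646.7, 284.2, 243.2]
tcp_rot: [0.127, 3.12, 0.017]
force: [-14.9, -2.3, 73.0]
gripper_width: 14.8
gripper_force: 89.1
```

```bash
python3 st.py
```

```text
24.4 [646.7 284.2 243.2] psi -0.003 tiltz [ 0.02  0.01 -1.  ] F [-14.9  -2.3  73. ] T [-0.91  3.14 -0.04] 14.8 89.1 j6 0.49
```

It hit the rim (73 N). Backing up 25 mm and solving the socket's pose from its corners.

servo_tool:
  series:
    - {"dx": 0,"dy": 0,"dz": -1,"spin": 0}
    - {"dx": 0,"dy": 0,"dz": -2,"spin": 0}
    - {"dx": 0,"dy": 0,"dz": -3,"spin": 0}
    - {"dx": 0,"dy": 0,"dz": -4,"spin": 0}
    - {"dx": 0,"dy": 0,"dz": -4,"spin": 0}

```text
clock: 24.9
position: [644.9, 282.5, 268.9]
tcp_rot: [0.129, 3.138, 0.001]
force: [0.0, -0.2, -4.3]
gripper_width: 15.0
gripper_force: 77.2
```

```bash
cat > asc.py <<'E'
from h import *
import sys
n,u0,u1,v0,v1=sys.argv[1],*map(int,sys.argv[2:6])
im=np.mean([read_camera("scene").astype(float) for _ in range(2)],0).astype(np.uint8);cv2.imwrite(f"pics/{n}.png",im)
g=cv2.cvtColor(im,cv2.COLOR_BGR2GRAY);sat=im.max(2).astype(int)-im.min(2)
print("    "+"".join(str(u//10%10) if u%10==0 else ' ' for u in range(u0,u1)))
for v in range(v0,v1): print(v,"".join('o' if sat[v,u]>45 else '#' if g[v,u]>185 else '+' if g[v,u]>140 else '-' if g[v,u]>85 else '.' for u in range(u0,u1)))
E
python3 st.py; python3 asc.py s15 340 396 284 332
```

```text
24.9 [644.9 282.5 268.9] psi -0.003 tiltz [ 0.001  0.    -1.   ] F [ 0.  -0.2 -4.3] T [ 0.03 -0.02  0.05] 15.0 77.2 j6 0.49
    4         5         6         7         8         9     
284 ooooo.-------..ooooo+++------------.....................
285 ooooo--------..ooooo++-------------.....................
286 oooo--------...oooooo+------------...--................-
287 ooo.-------...oooooooo-..--------....---................
288 oo.--------...oooooooo....------.....---................
289 o..-------....oooooooo.....---......----................
290 o.-------.....oooooooo......-......-----....-...........
291 .-------..----.oooooo............-------...---..........
292 --------..------.oooo...........------+----+++--........
293 -------...-------.oooo..........---+++++--+++++------...
294 ------....--------ooooo.....-------++++++++++++++++-----
295 ------...---------.ooooo..--------++++++++++++++++++++++
296 -----...---------..ooooo----------++++++++++++++++++++++
297 ----...----------.oooooo+++------+++++++++++++++++++++++
298 ----------------..oooo++##++-----+++++++++++++++++++++++

[... 1312 characters left out ...]
---oooooooooooooooooooo-+++++
321 ---ooooooooooooooooooooo-----ooooooooooooooooooooo-+++++
322 +--.ooooooooooooooooooooo---oooooooooooooooooooooo++++++
323 ++--.oooooooooooooooooooooooooooooooooooooooooooo-++++++
324 +++--.ooooooooooooooooooooooooooooooooooooooooooo+++++++
325 ++++--oooooooooooooooooooooooooooooooooooooooooo-+++++++
326 +++++--ooooooooooooooooooooooooooooooooooooooooo-+++++++
327 ++++++--oooooooooooooooooooooooooooooooooooooooo++++++++
328 +++++++--oooooooooooooooooooooooooooooooooooooo-++++++++
329 ++++++++--oooooooooooooooooooooooooooooooooooo-+++++++++
330 +++++++++--oooooooooooooooooooooooooooooooooo-++++++++++
331 ++++++++++--oooooooooooooooooooooooooooooooo-+++++++++++
```

```bash
python3 - <<'E'
from h import *
from scipy.optimize import least_squares
np.set_printoptions(precision=2,suppress=True)
s=camera_params("scene");o=arm.get_obs();M=R.from_rotvec(o["tcp_rot"]).as_matrix();x,y,z=M.T
C0=np.array([646.3,281.4,75.])
def rk(v):
    yw=-.076;rx=np.array([np.cos(yw),np.sin(yw),0]);ry=np.array([-np.sin(yw),np.cos(yw),0]);C=C0+[v[0],v[1],0]
    P=[C+37.5*-1*rx+39*ry,C-37.5*rx+39*ry-[0,0,75],C+37.5*rx+39*ry-[0,0,75]]
    return np.concatenate([proj(s,a)-b for a,b in zip(P,[(391,317.7),(387.3,328),(366.5,346.6)])])
r=least_squares(rk,[0,0]);print("rack shift",r.x,r.fun)
obs={(-1,1,0):(366.5,322.7),(-1,-1,0):(355.7,312),(1,1,0):(376.2,314),(-1,1,1):(371,310.8),(1,1,1):(381.5,301.8),(-1,-1,1):(360.7,299.7)}
def f(v):
    F=v[:3];t=v[3];q=v[4];A=R.from_rotvec(q*x)
    bx=A.apply(np.cos(t)*x+np.sin(t)*z);up=A.apply(-np.cos(t)*z+np.sin(t)*x);yy=A.apply(y)
    return np.concatenate([proj(s,F+16.5*(i*bx+j*yy)+60*k*up)-np.array(b) for (i,j,k),b in obs.items()]+[[q/.02]])
r=least_squares(f,[650,282,95,.13,0]);print(r.x,r.fun,o["position"]-r.x[:3])
J=r.jac;print("sd",np.sqrt(np.diag(np.linalg.inv(J.T@J)))*.6)
for zz in(88,92,96,100):
    q=least_squares(lambda v:f([v[0],v[1],zz,v[2],0]),[650,282,.13]);print(zz,q.x,q.cost)
E
```

```text
rack shift [-0.22  1.94] [ 0.56 -0.69  0.34 -0.49 -0.92  1.12]
[650.48 280.05  88.72   0.14  -0.  ] [-0.46 -0.09  0.4  -0.3   0.08  0.21  0.02 -0.01  0.2   0.37 -0.24 -0.19
 -0.09] [ -5.99   2.3  178.79]
sd [ 6.34  3.71 19.57  0.02  0.01]
88 [650.24 279.85   0.14] 0.40388342843109815
92 [651.53 280.61   0.14] 0.4066983977970835
96 [652.81 281.37   0.14] 0.42527386990770233
100 [654.1  282.12   0.14] 0.46004467563788753
```

Foot is about +6.5 mm in x and −2 mm in y of the pocket centre, so it caught the far rim. Shift by 5 mm toward the robot and 2 mm in +y, then lower again.

servo_tool:
  series:
    - {"dx": 0.5,"dy": 0.2,"dz": 0.5,"spin": 0}
    - {"dx": 0.5,"dy": 0.2,"dz": 1.2,"spin": 0}
    - {"dx": 0.5,"dy": 0.2,"dz": 1.8,"spin": 0}
    - {"dx": 0.5,"dy": 0.2,"dz": 2.4,"spin": 0}
    - {"dx": 0.5,"dy": 0.2,"dz": 3,"spin": 0}
    - {"dx": 0.45,"dy": 0.2,"dz": 3.5,"spin": 0}
    - {"dx": 0.45,"dy": 0.2,"dz": 3.5,"spin": 0}

```text
clock: 25.7
position: [639.8, 284.5, 232.3]
tcp_rot: [-0.129, -3.138, 0.001]
force: [0.2, -0.7, -4.6]
gripper_width: 14.9
gripper_force: 77.0
```

```bash
python3 st.py
```

```text
25.7 [639.8 284.5 232.3] psi -0.003 tiltz [-0.001 -0.    -1.   ] F [ 0.2 -0.7 -4.6] T [ 0.04 -0.02 -0.02] 14.9 77.0 j6 0.5
```

It entered freely. Continuing down with a slight +x drift to follow the lean.

servo_tool:
  series:
    - {"dx": -0.06,"dy": 0,"dz": 0.7,"spin": 0}
    - {"dx": -0.12,"dy": 0,"dz": 1.4,"spin": 0}
    - {"dx": -0.18,"dy": 0,"dz": 2.1,"spin": 0}
    - {"dx": -0.24,"dy": 0,"dz": 2.8,"spin": 0}
    - {"dx": -0.3,"dy": 0,"dz": 3.4,"spin": 0}
    - {"dx": -0.3,"dy": 0,"dz": 3.4,"spin": 0}

```text
clock: 26.3
position: [642.6, 284.2, 198.0]
tcp_rot: [-0.129, -3.137, 0.001]
force: [0.2, 0.2, -4.3]
gripper_width: 15.0
gripper_force: 77.0
```

```bash
python3 st.py
```

```text
26.3 [642.6 284.2 198. ] psi -0.003 tiltz [-0.002 -0.001 -1.   ] F [ 0.2  0.2 -4.3] T [-0.03 -0.04 -0.02] 15.0 77.0 j6 0.5
```

servo_tool:
  series:
    - {"dx": -0.05,"dy": 0,"dz": 0.4,"spin": 0}
    - {"dx": -0.1,"dy": 0,"dz": 0.8,"spin": 0}
    - {"dx": -0.1,"dy": 0,"dz": 1.2,"spin": 0}
    - {"dx": -0.1,"dy": 0,"dz": 1.2,"spin": 0}

```text
clock: 26.7
position: [643.7, 284.2, 186.6]
tcp_rot: [-0.128, -3.138, 0.001]
force: [-0.5, -0.6, -4.6]
gripper_width: 14.8
gripper_force: 77.1
```

```bash
python3 st.py
```

```text
26.7 [643.7 284.2 186.6] psi -0.003 tiltz [-0.001 -0.    -1.   ] F [-0.5 -0.6 -4.6] T [ 0.03 -0.01  0.02] 14.8 77.1 j6 0.5
```

servo_tool:
  series:
    - {"dx": -0.05,"dy": 0,"dz": 0.3,"spin": 0}
    - {"dx": -0.05,"dy": 0,"dz": 0.5,"spin": 0}
    - {"dx": -0.05,"dy": 0,"dz": 0.5,"spin": 0}
  fingers: -1
  grip_force: 30

```text
clock: 27.0
position: [644.9, 284.5, 183.6]
tcp_rot: [0.128, 3.137, 0.001]
force: [-0.5, -0.6, 3.2]
gripper_width: 14.8
gripper_force: 78.4
```

```bash
python3 st.py
```

```text
27.0 [644.9 284.5 183.6] psi -0.003 tiltz [ 0.002  0.001 -1.   ] F [-0.5 -0.6  3.2] T [-0.12  0.26  0.  ] 14.8 78.4 j6 0.5
```

The floor is reached. Opening gently and letting it settle, then rising straight up.

servo_tool:
  series:
    - {"dx": 0,"dy": 0,"dz": 0,"spin": 0}
    - {"dx": 0,"dy": 0,"dz": 0,"spin": 0}
    - {"dx": 0,"dy": 0,"dz": 0,"spin": 0}
    - {"dx": 0,"dy": 0,"dz": 0,"spin": 0}
    - {"dx": 0,"dy": 0,"dz": 0,"spin": 0}
    - {"dx": 0,"dy": 0,"dz": 0,"spin": 0}
  fingers: 0.3

```text
clock: 27.6
position: [644.5, 284.3, 182.3]
tcp_rot: [-0.128, -3.139, -0.0]
force: [-0.2, 0.2, 0.1]
gripper_width: 55.6
gripper_force: 0.0
```

servo_tool:
  series:
    - {"dx": 0,"dy": 0,"dz": -2,"spin": 0}
    - {"dx": 0,"dy": 0,"dz": -5,"spin": 0}
    - {"dx": 0,"dy": 0,"dz": -8,"spin": 0}
    - {"dx": 0,"dy": 0,"dz": -11,"spin": 0}
    - {"dx": 0,"dy": 0,"dz": -11,"spin": 0}
    - {"dx": 0,"dy": 0,"dz": -11,"spin": 0}

```text
clock: 28.2
position: [644.8, 284.5, 292.8]
tcp_rot: [0.128, 3.138, 0.001]
force: [-0.2, 0.5, 0.0]
gripper_width: 56.0
gripper_force: 0.0
```

```bash
python3 st.py; python3 - <<'E'
from h import *
import pickle
p=camera_params("wrist");im=read_camera("wrist");cv2.imwrite("pics/w20.png",im)
g=cv2.GaussianBlur(cv2.cvtColor(im,cv2.COLOR_BGR2GRAY),(3,3),0)
sat=im.max(2).astype(int)-im.min(2)
print("    "+"".join(str(u//10%10) if u%10==0 else ' ' for u in range(180,370,2)))
for v in range(120,270,4): print(v,"".join('o' if sat[v,u]>45 else '#' if g[v,u]>185 else '+' if g[v,u]>140 else '-' if g[v,u]>105 else '.' for u in range(180,370,2)))
np.set_printoptions(precision=1,suppress=True)
C=np.array([646.3,281.4,186])
print([proj(p,C+[i*49.8,-i*.076*50,0]) for i in(-1,0,1)],[proj(p,C+[i*50*.98,-i*.19*50,0]) for i in (-1,1)])
E
```

```text
28.2 [644.8 284.5 292.8] psi -0.003 tiltz [ 0.001  0.001 -1.   ] F [-0.2  0.5  0. ] T [-0.02  0.   -0.01] 56.0 0.0 j6 0.5
    8    9    0    1    2    3    4    5    6    7    8    9    0    1    2    3    4    5    6    
120 +++++++++++++++------------+++++++++++++++++++++++++++++++++++++++++++++++++++++++++++#++++++++
124 -----------++++-----------+++++++++++++++++++++++++++++++++++++-.-----...+++++++++++++++++#++++
128 -------------+-------------++++++++++++++++++++++++++++++++++++..-------.++++++++++++++++++++++
132 -------------++-----------+++++++++++++++++++++++++++++++++++++..-------.++++++++++++++++++++++
136 ---------------------------------------------------------------..-------.++++++++++++++++++++++
140 ---------.---------------------..------------------------------..-------.--++++++++++++++#+++++
144 ----...oooooooooooooooooo..........oooooooooooooooooooooooooooo..-------.ooooooooo.++++++++++++
148 ..oooooooooooooooooooooo.------....oooooooooooooooooooooooooooo..-------.oooooooooooo++++++++++
152 ...oooooooooooooooooooooo.------....oooooooooooooooooooooooooooo.-------.o
[... 2338 characters left out ...]
-------...---#-.....-..-........++++++++++++++++++++++----------------oooooooooooo+
252 ---..+#########+----...-..........-.........++++++++++++++++++++++++---------------ooooooooooo+
256 .-..+############+----.........---..........+++++++++++++++++++++++++--------------oooooooooooo
260 ....##############-.--..........-...........++++++++++++++++++++++++++++++++--------ooooooooooo
264 --..+#############...........-++-...........++++++++++++++++++++++++++++++++++++++++ooooooooooo
268 .--..+#########................++...........+++++++++++++++++++++++++++++++++#++++++ooooooooooo
[array([313.2, 143.1]), array([313.8, 203.5]), array([314.3, 257.5])] [array([320.5, 143.5]), array([307.8, 257.2])]
```

The pixel map shows the long key standing in its pocket: bar at columns 307–325, rows 123–241, with the socket inside the pocket at rows 164–190. The gripper is clear, so I'm handing in.

```bash
python3 -c "
from cell import arm
print(arm.finish_job())"
```

```text
the job is handed in; nothing more can be done
None
```

The job is handed in at about 28 s of the 58 s limit, with no verdict returned: the long key was put home on the nut, the nut turned until torque rose to about 2 N·m (key angle about 1.4 rad), and the key stood back in its pocket and released, but I did not look at the nut again after drawing the key out.

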